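Turn the reversible tube block in the shaker clamp

TASK

We need the tube block's large wells: first take the loose dust cap(s) off its small wells and stand each upright in a pocket of the white cap tray, then slide the clamp jaw open and set the block aside on the cork mat. With the bed empty, pick up the scraper, wipe all the broken porcelain chips off the clamp bed into the catch trough at its far end, and put the scraper back standing on the middle of its grey pad. Finally put the block back on the bed, turned onto its side so that the large wells face straight up, centred along the jaws, and slide the jaw fully up against it so that it sits square between both jaws; leave the bystanding mortar, jar and beaker where they are.

Things in the scene. Friction and masses are not known exactly. Their poses are not given: they have to be found in the camera images.
- clamp: Fixed slide-jaw clamp, grey-painted bed, bare metal lips and jaws Origin at bench level below the clamping place; x along the jaws, away from the robot, to the trough; y from the fixed to the sliding jaw; z up. Bed top at z 20 mm, x -125 to 70, y -50 to 120. Fixed steel jaw: x -30 to 30, face at y -23.5, 22 thick, top at z 45.
- bed (a point): Middle of the bed's top, clamp (0, 0, 20 mm), axes as the clamp's. Lips 8 mm high, 6 thick, stand on the bed: two along x, inner faces at clamp y -23.5 and 73, at x -125 to -35 and 34 to 70 (interrupted at the jaws), and one across the near end, inner face at x -119. The far end (x 70) is open to the trough.
- trough (a point): Middle of the floor of the catch trough (grey plastic, part of the clamp, beyond the bed's far end), at clamp (105, 35, 3 mm). Inside: clamp x 70 to 141, y -46 to 116; walls to z 30 on the three outer sides, none towards the bed, whose top is 17 mm above the floor.
- jaw (a joint): Position of the sliding jaw (m), 0 to 0.062, growing as it opens to clamp +y; the gap between the jaw faces is 40 mm plus this value. It moves against about 3 N of friction and stays where it is left. The jaw is 60 mm long in x (x -30 to 30), 34 thick in y, top at z 45 mm.
- jaw_grip (a point): Middle of the top of the black grip post on the sliding jaw: 18 mm (clamp x) by 22 mm (clamp y), standing 25 mm above the jaw's top (post top at z 70 mm above the bench), its centre 22 mm behind the jaw's face.
- block: Loose reversible aluminium tube block, 64 x 46 x 58 mm (own x, y, z), origin at its centre. Own +z face (up at the start): two small wells of 20 mm at x -17 and 17, y -6. Own +y face: two large wells of 25 mm. At the start it sits on the bed, own axes along the clamp's: large wells towards the sliding jaw, its ends (x) free of the jaws. 0.35 kg.
- large_wells (a point): Centre of the block's face with the two large wells (its own +y face).
- small_wells (a point): Centre of the block's face with the two small wells (its own +z face).
- cap0: Loose grey plastic dust cap: head 24 mm across, 20 high, over a short plug 17 mm across, 5 long; origin at the centre of the plug's underside, z up, 25 mm high in all. It sits with its plug in a small well of the block and lifts straight off. May be absent.
- cap1: Another dust cap like cap0. May be absent (there are one or two).
- cap_tray: Fixed white plastic cap tray, 50 x 90 mm, walls 14 high and 4 thick, floor 4 thick, origin below its centre; a wall across the middle parts it into two pockets along its y.
- pocket0 (a point): Centre of the floor of the tray's pocket at its own -y side; the pocket is 42 mm (x) by 39 mm (y). The floor is 4 mm above the bench.
- pocket1 (a point): The same for the pocket at +y.
- mat: Cork mat, 130 x 130 mm, 1 mm thin, fixed on the bench; origin at its centre, at bench level (the bench carries what stands on it).
- scraper: Loose scraper block: white base 34 x 76 x 18 mm (own x, y, z) with a wooden grip 18 x 50 x 26 mm on top, 44 high in all, 0.15 kg; origin at the centre of the underside. It wipes with its 76 mm long edge; a light touch (or 1 to 2 mm of air under it) moves the chips, pressing hard makes it dig in.
- pad: Grey felt pad, 80 x 120 mm, 1 mm thin, fixed on the bench, the scraper's place; origin at its centre at bench level.
- chip0: Loose chip of broken porcelain, 18 x 15 x 10 mm, origin at the centre of its underside, lying on the clamp bed. May be absent (there are two to four).
- chip1: Loose chip of broken porcelain, 18 x 15 x 10 mm, origin at the centre of its underside, lying on the clamp bed. May be absent (there are two to four).
- chip2: Loose chip of broken porcelain, 18 x 15 x 10 mm, origin at the centre of its underside, lying on the clamp bed. May be absent (there are two to four).
- chip3: Loose chip of broken porcelain, 18 x 15 x 10 mm, origin at the centre of its underside, lying on the clamp bed. May be absent (there are two to four).
- mortar: Bystander: white porcelain mortar bowl, 100 mm across, 55 high; origin below its centre.
- jar: Bystander: small white jar, 60 mm across, 90 high; origin below its centre.
- beaker: Bystander: glass beaker, 64 mm across, 80 high; origin below its centre.
Mind the look-alikes: they are no part of the job. What is shaped like the scraper but blue or purple is not meant.

How it is judged:
By the outcome, as a careful person would: the job done as asked, in the order asked, and still so for the second after the job is handed in, with the robot touching nothing.
Of cap0, cap1 only 1 to 2 are there at a start; the rules pass over those that are not, and their reading is None.
Of chip0, chip1, chip2, chip3 only 2 to 4 are there at a start; the rules pass over those that are not, and their reading is None.
At some moment in a run one of scraper, chip0, chip1 may be knocked a few centimetres aside while the robot is not near it.
It also fails if it takes over 200 s, if anything falls off the work surface, if the arm or the gripper's body presses on something with over 40 N, if the wrist force passes 120 N, or if a joint passes its speed limit or range.

ROBOT

A 6-joint arm with a two-finger parallel gripper is mounted at the origin on the work surface. World frame = base frame: x ahead of the robot, y to its left, z up, the work surface at z = 0. Lengths are in m, angles in rad, forces in N, time in s.
With the tool pointing down it reaches from about 0.35 to 0.975 m from the base axis. Payload 4.9 kg.
Tool frame: the origin (TCP) lies midway between the tips of the shut fingers; the grasp point (between the pads) lies 19 mm behind it; z points along the fingers, x is the direction in which the jaws open and shut, and the axes are right-handed (so a half turn about z gives the same grasp; the last joint's range is limited). The gripper opens to 85 mm and grips with 20 to 120 N. Pads are 22 mm wide; open, the fingers measure 114 mm over their backs; the gripper's body (76 mm by 85 mm) begins 54 mm behind the grasp point. The pads swing forward as they close: fully open they stand 13 mm farther back than shut.
Start: joints at [1.011, 0.053, 1.613, -0, 1.476, -0.119], TCP at [0.267, 0.565, 0.195] pointing down, gripper open.
Joint ranges: [-3.01, 3.01], [-1.01, 2.22], [0.06, 2.58], [-1.02, 4.17], [0.09, 2.62], [-3.14, 3.14]. Speed limits (rad/s): [2.57, 2.57, 3.14, 3.14, 3.14, 3.14].

INTERFACE

Orientations are given as a rotation vector (axis times angle).
In Python, from station import ctrl gives the robot as it stands.
- The arm moves only by the tool step_arm, never from a script. Its argument "increments" is text: rows parted by semicolons, each of 6 numbers parted by spaces: the shift along the tool's x, y, z as a fraction of full scale, then the turn, a rotation vector about the tool's x, y, z as a fraction of full scale. In form: x y z rx ry rz; .... A call has 1 to 12 rows; each row shifts and turns the commanded pose from where the row before left it, along the tool's axes as they then stand; what a row does not reach is not made up. Full scale, the value 1, is 0.025 m for a shift and 0.1 rad for a turn. A row lasts 1/12 s, in which the tool goes at most 41.7 mm and 7.16 degrees, less where a joint would pass 70% of its speed; a pose out of reach is approached as far as the arm can. A call with a number of a shift or a turn outside -1 to 1 is refused whole. A call with a gripper value outside its range is refused whole. "fingers" is the opening, from -1 (shut) to 1 (fully open), so that 0 is half open, set as the call begins (left out, the last holds). The fingers move at their own pace and stop on an object; "newtons" is the grip in N (left out, the last holds). Time passes only in rows, so rows that do not move let the fingers close. It gives the time, the measured TCP pose, the force and the opening at its end, in the units of the state.
- ctrl.get_obs(): the state, without advancing time (a new reading comes with each control period).
- ctrl.get_image(name): name is "scene" or "side" or "wrist"; returns a dict with "pixels" (384x512x3 uint8, red, green, blue), "intrinsics" (3x3 intrinsics, pixels), "eye" and "orientation" of the camera in the world. Camera axes: x right, y down, z forward; pixel columns grow to the right and rows downward; lengths in m; the calibration is good to about 2 mm. A picture is of the moment at which its call begins. There is no depth.
- ctrl.finish_job(): hands the job in, once; it reports no verdict.
The state is a dict: "t": time; "q": joint angles; "dq": joint speeds; "effort": joint torques, N m; "tool_pos": TCP position; "tool_rot": TCP orientation; "contact_force": force on the tool from outside, world axes, zero at the start; "wrist_torque": the same for the moment, N m; "opening": finger opening in m.
Only numpy, scipy, OpenCV 4.12 (cv2) and the standard library are available. Lean on these libraries where they do the work, as an engineer would, in place of code of your own. Each camera call takes 0.05 s, during which the arm holds its last target.

## Working session

There is one attempt and no reset: what is moved stays moved. The work goes in short steps, Python scripts to look and compute and a tool call to move; the robot and the scene stay as the last step left them, time stands still between calls to the robot, and variables do not carry over. Pictures are saved under pics/ and viewed, and the job is handed in when it is done.

Besides the shell and the picture viewer there is one more tool, called after ">>>" as name(argument=value, ...), one argument or row to a line, values as JSON. step_arm: Moves the arm, as the interface text tells. Shift numbers are shares of 0.025 m and turn numbers shares of 0.1 rad, none past 1 either way. Its arguments: {"type":"object","properties":{"increments":{"type":"string"},"fingers":{"type":"number"},"newtons":{"type":"number"}},"required":["increments"]}

```bash
ls; mkdir -p pics
cat > h.py <<'E'
import numpy as np, cv2
from station import ctrl
from scipy.spatial.transform import Rotation as R
def snap(name,fn,up=1.0):
    d=ctrl.get_image(name); im=np.ascontiguousarray(d["pixels"][:,:,::-1])
    np.savez("pics/"+fn+".npz",px=im,K=d["intrinsics"],eye=d["eye"],ori=d["orientation"])
    o=im if up==1 else cv2.resize(im,None,fx=up,fy=up,interpolation=cv2.INTER_CUBIC)
    cv2.imwrite("pics/"+fn+".png",o); return d
def load(fn):
    return np.load("pics/"+fn+".npz")
def rot(o):
    o=np.array(o,float)
    return o if o.shape==(3,3) else (R.from_rotvec(o).as_matrix() if o.size==3 else R.from_quat(o).as_matrix())
def ray(d,u,v):
    K=np.array(d["K"]);r=rot(d["ori"])@np.linalg.inv(K)@np.array([u,v,1.0]);return np.array(d["eye"],float),r/np.linalg.norm(r)
def onz(d,u,v,z):
    e,r=ray(d,u,v);return e+r*(z-e[2])/r[2]
def proj(d,p):
    c=rot(d["ori"]).T@(np.array(p,float)-np.array(d["eye"]));x=np.array(d["K"])@c;return x[:2]/x[2]
E
python3 - <<'E'
from h import *
o=ctrl.get_obs(); print(o)
for n in ["scene","side","wrist"]:
    d=snap(n,n+"0",1.5); print(n,d["intrinsics"],d["eye"],d["orientation"])
E
```

```text
pics
{'t': 0.0, 'q': array([ 1.01100187e+00,  5.33423440e-02,  1.61430226e+00, -1.17901871e-05,
        1.47599055e+00, -1.18982013e-01]), 'dq': array([ 6.09392898e-04, -1.36078505e-03, -3.65150966e-05,  1.03837753e-04,
        7.11993663e-04,  5.22764647e-04]), 'effort': array([ 4.38031439e-04, -3.93690491e+01, -3.70175207e+01, -8.25811594e-05,
        7.19795848e-03,  1.47095068e-05]), 'tool_pos': array([0.26629107, 0.56466109, 0.19376715]), 'tool_rot': array([ 2.65261174,  1.68156039, -0.00288573]), 'contact_force': array([ 0.03047373, -0.51366378, -0.01538862]), 'wrist_torque': array([0.02737644, 0.03592565, 0.02813063]), 'opening': 0.08550400427982532}
scene [[441.39583927   0.         257.00453346]
 [  0.         441.39583927 198.58520857]
 [  0.           0.           1.        ]] [ 1.31867099 -0.1262566   0.95016961] [-1.89910459 -1.62912099  0.61065489]
side [[357.76179868   0.         255.4250185 ]
 [  0.         357.76179868 193.67216311]
 [  0.           0.           1.        ]] [ 0.15101115 -0.54223777  0.72032457] [-2.29463455  0.69142944 -0.28647562]
wrist [[265.50072101   0.         254.7157084 ]
 [  0.         265.50072101 186.12564124]
 [  0.           0.           1.        ]] [0.19433294 0.59890481 0.37218259] [2.42013919 1.53402459 0.23936194]
```

View pics/scene0.png

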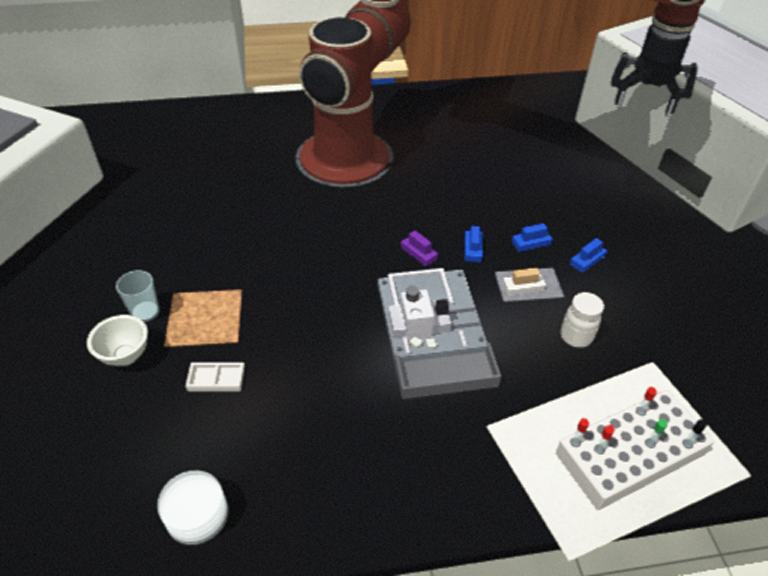

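View pics/side0.png

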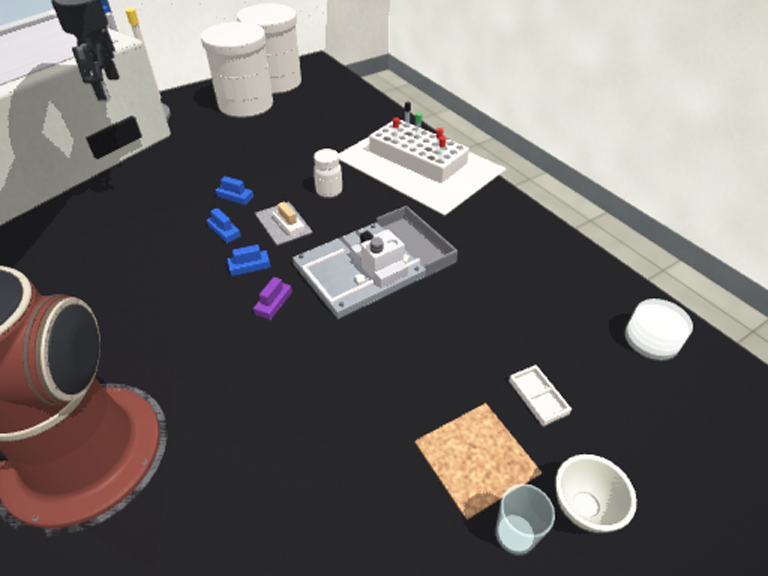

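View pics/wrist0.png

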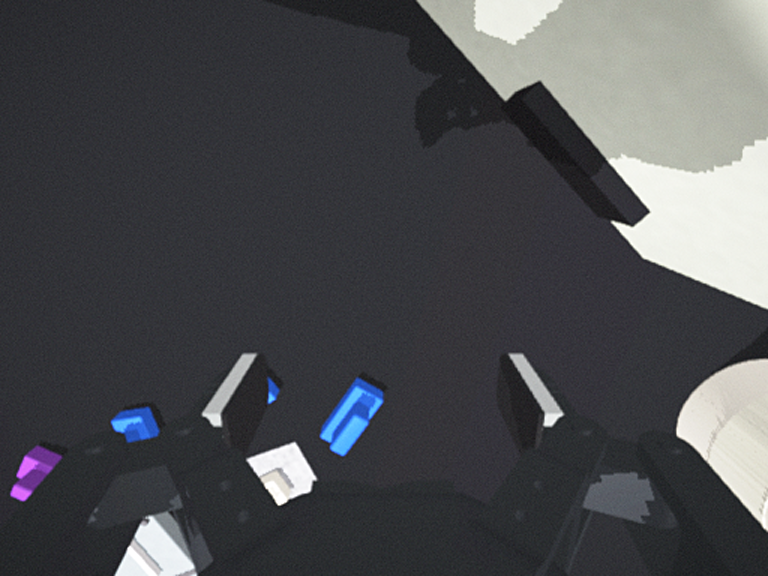

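The scene view shows the clamp at about (435,330), the mat at (204,317), the tray at (215,377), the pad and scraper at (528,284), and one cap at (412,293). I'll zoom in next.

Run:
```python
from h import *
a=load("scene0")["px"];b=load("side0")["px"]
cv2.imwrite("pics/c1.png",cv2.resize(a[170:275,245:415],None,fx=4.5,fy=4.5,interpolation=cv2.INTER_CUBIC))
cv2.imwrite("pics/c2.png",cv2.resize(b[115:220,160:320],None,fx=4.5,fy=4.5,interpolation=cv2.INTER_CUBIC))
```

```text
(no output)
```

View pics/c1.png

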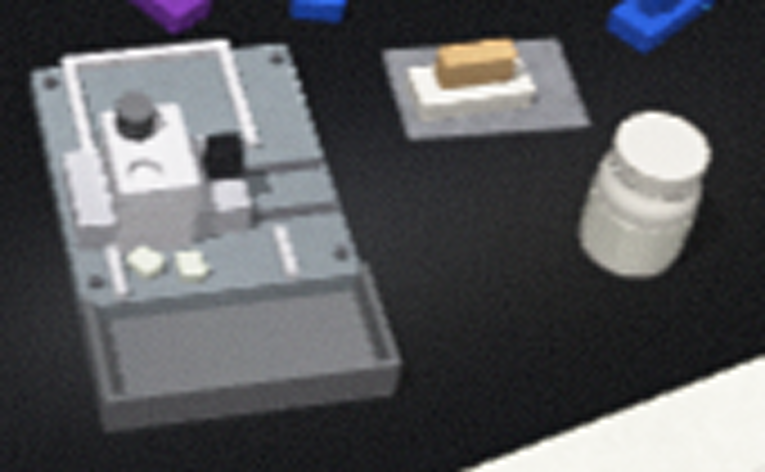

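View pics/c2.png

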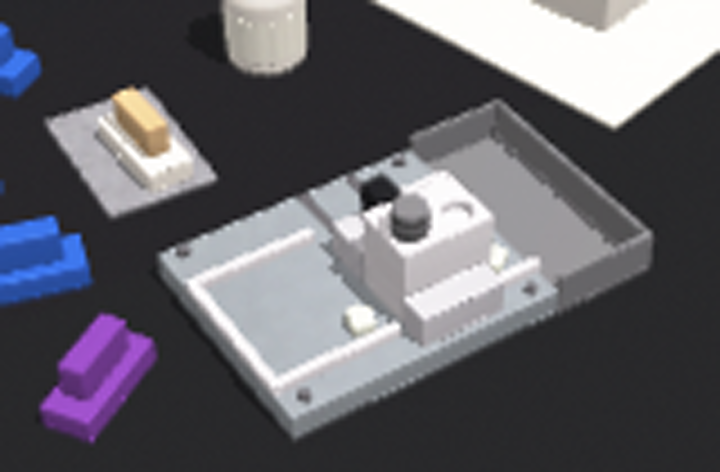

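```bash
cat >> h.py <<'E'
from scipy.optimize import least_squares
def fitpose(obs,x0):
    # obs: list of (cam dict, uv, local pt m, z) -> x,y,yaw
    def f(p):
        r=[]
        c,s=np.cos(p[2]),np.sin(p[2])
        for d,uv,l in obs:
            P=[p[0]+c*l[0]-s*l[1],p[1]+s*l[0]+c*l[1],l[2]]
            r+=list(proj(d,P)-np.array(uv))
        return r
    s=least_squares(f,x0,loss='soft_l1'); return s.x,np.array(s.fun).reshape(-1,2)
E
python3 - <<'E'
from h import *
A=load("scene0");B=load("side0")
a=lambda u,v:(245+u/4.5-.4,170+v/4.5-.4)
b=lambda u,v:(160+u/4.5-.4,115+v/4.5-.4)
obs=[(A,a(32,72),(-.125,-.05,.02)),(A,a(288,45),(-.125,.12,.02)),(B,b(292,415),(-.125,-.05,.02)),(B,b(160,258),(-.125,.12,.02)),
(A,a(62,152),(-.03,-.0455,.045)),(A,a(97,150),(-.03,-.0235,.045)),(B,b(404,300),(-.03,-.0235,.045)),(B,b(428,318),(-.03,-.0455,.045)),(B,b(505,282),(.03,-.0455,.045))]
p,r=fitpose(obs,[.55,.1,0]);print("clamp",p);print(r.round(1))
print([onz(A,u/1.5,v/1.5,0).round(3) for u,v in [(168,292),(243,290),(240,345),(165,346)]],"mat scene")
print([onz(B,u/1.5,v/1.5,0).round(3) for u,v in [(485,404),(541,471),(468,517),(415,443)]],"mat side")
print([onz(A,u/1.5,v/1.5,.014).round(3) for u,v in [(189,362),(244,362),(243,383),(186,384)]],"tray")
print([onz(A,*a(u,v),0.001).round(3) for u,v in [(383,53),(560,38),(592,126),(408,139)]],"pad scene")
print([onz(B,*b(u,v),0.001).round(3) for u,v in [(45,120),(147,88),(216,180),(112,216)]],"pad side")
print([onz(A,*a(u,v),0.044).round(3) for u,v in [(437,48),(515,38)]],"grip far?")
print("cap",onz(A,*a(138,102),.098), onz(B,*b(410,203),.098))
print("beaker",onz(A,136/1.5,283/1.5,.08),onz(B,525/1.5,505/1.5,.08),"mortar",onz(A,117/1.5,335/1.5,.055),onz(B,597/1.5,487/1.5,.055),"jar",onz(A,588/1.5,304/1.5,.09))
E
```

```text
clamp [ 0.55772354  0.06593429 -0.00222762]
[[-0.  -0.5]
 [-0.3 -0.3]
 [ 0.3  0.6]
 [-0.  -1.4]
 [ 0.2 -0.1]
 [ 0.3 -0.5]
 [ 0.4 -0.5]
 [-0.5  0.3]
 [ 0.7 -0.1]]
[array([ 0.394, -0.389,  0.   ]), array([ 0.409, -0.245,  0.   ]), array([ 0.546, -0.253,  0.   ]), array([ 0.528, -0.386,  0.   ])] mat scene
[array([ 0.535, -0.259,  0.   ]), array([ 0.528, -0.386,  0.   ]), array([ 0.401, -0.378,  0.   ]), array([ 0.405, -0.253,  0.   ])] mat side
[array([ 0.582, -0.339,  0.014]), array([ 0.596, -0.245,  0.014]), array([ 0.641, -0.247,  0.014]), array([ 0.628, -0.343,  0.014])] tray
[array([0.433, 0.255, 0.001]), array([0.436, 0.378, 0.001]), array([0.517, 0.372, 0.001]), array([0.51 , 0.25 , 0.001])] pad scene
[array([0.436, 0.377, 0.001]), array([0.514, 0.371, 0.001]), array([0.506, 0.25 , 0.001]), array([0.43 , 0.256, 0.001])] pad side
[array([0.473, 0.273, 0.044]), array([0.472, 0.326, 0.044])] grip far?
cap [0.54182728 0.06195968 0.098     ] [0.54393447 0.0624897  0.098     ]
beaker [ 0.441134   -0.42449859  0.08      ] [ 0.43950807 -0.42308653  0.08      ] mortar [ 0.53764093 -0.45407568  0.055     ] [ 0.54365263 -0.45243102  0.055     ] jar [0.6152498  0.36079426 0.09      ]
```

>>> step_arm(
  increments="0 0 -0.3 0 0 -0.883; 0 0 -0.3 0 0 -0.883; 0 0 -0.3 0 0 -0.883; 0 0 -0.3 0 0 -0.883; 0 0 -0.3 0 0 -0.883; -0.92 0.5 0 0 0 0; -0.92 0.5 0 0 0 0; -0.92 0.5 0 0 0 0; -0.92 0.5 0 0 0 0; -0.92 0.5 0 0 0 0; -0.92 0.5 0 0 0 0; -0.92 0.5 0 0 0 0",
)

```text
t: 1.15
tool_pos: [0.3545, 0.403, 0.2321]
tool_rot: [2.22, 2.222, -0.001]
contact_force: [-0.4, 0.4, 0.2]
opening: 0.0853
```

>>> step_arm(
  increments="-0.92 0.5 0 0 0 0; -0.92 0.5 0 0 0 0; -0.92 0.5 0 0 0 0; -0.92 0.5 0 0 0 0; -0.92 0.5 0 0 0 0; -0.92 0.5 0 0 0 0; -0.92 0.5 0 0 0 0; -0.92 0.5 0 0 0 0; -0.92 0.5 0 0 0 0; -0.92 0.5 0 0 0 0; -0.92 0.5 0 0 0 0; -0.92 0.5 0 0 0 0",
)

```text
t: 2.15
tool_pos: [0.5047, 0.1272, 0.2322]
tool_rot: [-2.221, -2.222, 0.0]
contact_force: [-1.4, -0.2, 0.6]
opening: 0.0855
```

>>> step_arm(
  increments="-0.92 0.5 0 0 0 0; -0.92 0.5 0 0 0 0; -0.92 0.5 0 0 0 0; 0 0 0 0 0 0; 0 0 0 0 0 0",
)

```text
t: 2.57
tool_pos: [0.542, 0.0586, 0.2319]
tool_rot: [-2.222, -2.219, 0.001]
contact_force: [0.3, 0.3, 0.2]
opening: 0.0855
```

Run:
```python
from h import *
d=snap("wrist","w1",1.5); print(d["eye"])
o=ctrl.get_obs();print(o['tool_pos'],rot(o['tool_rot']).round(3),o['contact_force'],o['t'])
```

```text
[0.46250287 0.05872736 0.41031937]
[0.54173121 0.05938539 0.23204314] [[ 0.     1.    -0.001]
 [ 1.    -0.     0.   ]
 [ 0.    -0.001 -1.   ]] [0.04475788 0.67639634 0.0055006 ] 2.6167
```

View pics/w1.png

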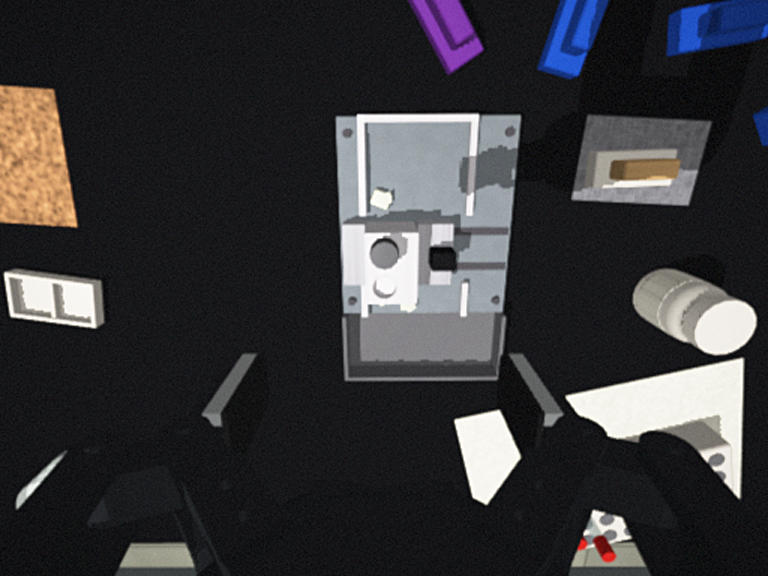

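Wrist view: cap at (384,253), the empty well at (385,285), one chip at (381,198), the tray at (55,298), and the scraper on the pad at (640,170).

Run:
```python
from h import *
W=load("w1");
q=lambda u,v:(u/1.5-.17,v/1.5-.17)
obs=[(W,q(336,116),(-.125,-.05,.02)),(W,q(521,114),(-.125,.12,.02)),(W,q(342,316),(.07,-.05,.02)),
(W,q(345,380),(.144,-.049,.03)),(W,q(498,379),(.144,.119,.03)),(W,q(342,224),(-.03,-.0455,.045)),(W,q(342,284),(.03,-.0455,.045))]
p,r=fitpose(obs,[.55,.06,0]);print("clamp",p);print(r.round(1))
print("cap",onz(W,*q(386,256),.098),"by head blob")
for n,z,pts in [("block top",.078,[(365,233),(418,233),(417,306),(364,306)]),("chip",.03,[(381,198)]),("tray",.014,[(4,271),(102,276),(102,329),(8,321)]),("pad",.001,[(588,115),(711,123),(690,206),(572,199)]),("scrgrip",.044,[(611,160),(679,158),(679,178),(611,180)]),("scrbase",.018,[(596,150),(677,150)]),("post",.07,[(428,246),(456,246),(456,271),(428,271)])]:
    P=np.array([onz(W,*q(*t),z) for t in pts]);print(n,P.round(4).tolist(),P.mean(0).round(4))
```

```text
clamp [0.55662592 0.06563249 0.00220928]
[[-0.8 -0.4]
 [ 0.6  0.3]
 [ 0.2 -1.5]
 [-0.2 -0. ]
 [ 0.3  0.3]
 [-0.8  0. ]
 [ 0.7  1.1]]
cap [0.54347139 0.06139459 0.098     ] by head blob
block top [[0.5286, 0.0438, 0.078], [0.5287, 0.0886, 0.078], [0.5949, 0.0894, 0.078], [0.5948, 0.0419, 0.078]] [0.5617 0.0659 0.078 ]
chip [[0.5048, 0.0572, 0.03]] [0.5048 0.0572 0.03  ]
tray [[0.5805, -0.3348, 0.014], [0.5862, -0.2341, 0.014], [0.6467, -0.2474, 0.014], [0.637, -0.3471, 0.014]] [ 0.6126 -0.2909  0.014 ]
pad [[0.4305, 0.2546, 0.001], [0.4378, 0.3735, 0.001], [0.5167, 0.372, 0.001], [0.5094, 0.2507, 0.001]] [0.4736 0.3127 0.001 ]
scrgrip [[0.4706, 0.26, 0.044], [0.4691, 0.3195, 0.044], [0.4862, 0.3234, 0.044], [0.4878, 0.263, 0.044]] [0.4784 0.2915 0.044 ]
scrbase [[0.4622, 0.2587, 0.018], [0.4624, 0.3345, 0.018]] [0.4623 0.2966 0.018 ]
post [[0.5418, 0.0983, 0.07], [0.5418, 0.1228, 0.07], [0.5646, 0.1241, 0.07], [0.5646, 0.0991, 0.07]] [0.5532 0.1111 0.07  ]
```

>>> step_arm(
  increments="0.064 0.07 0.8 0 0 0; 0 0 0.8 0 0 0; 0 0 0.8 0 0 0; 0 0 0.8 0 0 0; 0 0 0.8 0 0 0; 0 0 0.8 0 0 0; 0 0 0.8 0 0 0; 0 0 0.2 0 0 0; 0 0 0.2 0 0 0; 0 0 0.08 0 0 0; 0 0 0 0 0 0",
  fingers=0.13,
  newtons=30,
)

```text
t: 3.53
tool_pos: [0.5441, 0.0614, 0.0813]
tool_rot: [2.219, 2.222, 0.001]
contact_force: [0.0, 0.4, 0.8]
opening: 0.0479
```

>>> step_arm(
  increments="0 0 0 0 0 0; 0 0 0 0 0 0; 0 0 0 0 0 0; 0 0 0 0 0 0; 0 0 0 0 0 0; 0 0 0 0 0 0; 0 0 0 0 0 0",
  fingers=-1,
)

```text
t: 4.12
tool_pos: [0.5438, 0.061, 0.0806]
tool_rot: [-2.221, -2.222, -0.0]
contact_force: [0.5, 0.4, 0.8]
opening: -0.0001
```

Run:
```python
from h import *
snap("wrist","w2",1.5);snap("side","s2");snap("scene","sc2")
a=load("sc2")["px"];b=load("s2")["px"]
x=cv2.resize(a[150:275,245:415],(680,500),interpolation=cv2.INTER_CUBIC)
y=cv2.resize(b[95:220,160:320],(640,500),interpolation=cv2.INTER_CUBIC)
cv2.imwrite("pics/c3.png",cv2.resize(np.hstack([x,y]),(800,304)))
```

```text
(no output)
```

View pics/c3.png

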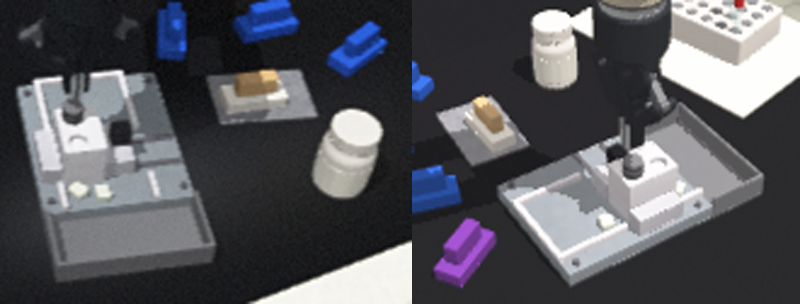

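View pics/w2.png

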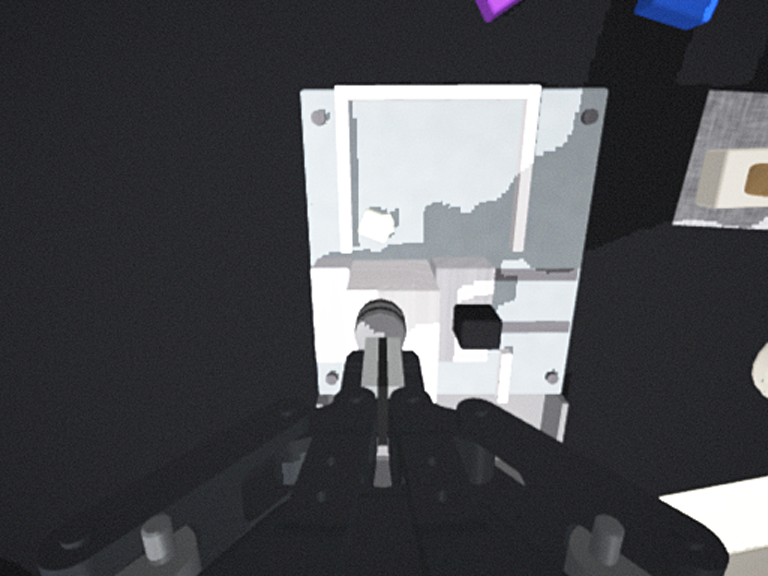

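Run:
```python
from h import *
for f,(x0,x1,y0,y1),s in [("w2",(200,310,160,270),5),("sc2",(255,305,180,235),8),("s2",(225,285,130,190),8)]:
    cv2.imwrite("pics/z_%s.png"%f,cv2.resize(load(f)["px"][y0:y1,x0:x1],None,fx=s,fy=s,interpolation=cv2.INTER_CUBIC))
ims=[cv2.resize(cv2.imread("pics/z_%s.png"%f),(380,400)) for f in("sc2","s2")]
cv2.imwrite("pics/z2.png",np.hstack(ims))
```

```text
(no output)
```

View pics/z2.png

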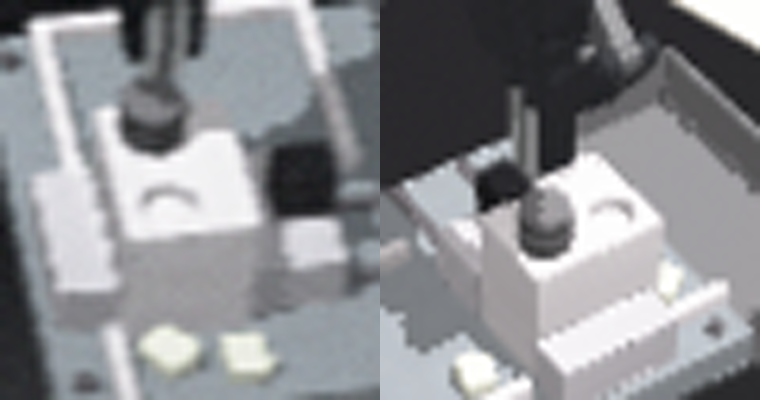

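View pics/z_w2.png

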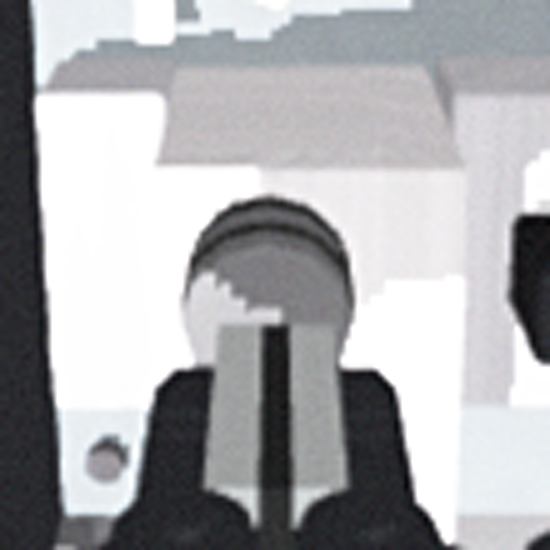

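Run:
```python
from h import *
o=ctrl.get_obs();print(o['tool_pos'],o['contact_force'])
T=o['tool_pos']
for f in("w2","sc2","s2"):
    d=load(f);print(f,"tcp",proj(d,T),"cap top pred",proj(d,[.5435,.061,.098]),"cap base",proj(d,[.5435,.061,.078]), "tcp+19",proj(d,T+[0,0,.019]))
```

```text
[0.54371897 0.06103682 0.08046629] [-0.06245688 -0.00972679  0.08047459]
w2 tcp [254.87620824 214.48020548] cap top pred [254.81597028 224.93710469] cap base [254.82722007 212.84187911] tcp+19 [254.87046529 226.22526891]
sc2 tcp [274.74731853 197.29630916] cap top pred [275.02754499 192.7627244 ] cap base [274.67568864 197.85942383] tcp+19 [275.08279896 192.44254749]
s2 tcp [250.95998133 165.00658514] cap top pred [250.88155942 160.07894989] cap base [250.90163385 165.73198046] tcp+19 [250.9417372  159.62028497]
```

>>> step_arm(
  increments="0 0 -0.5 0 0 0; 0 0 -0.8 0 0 0; 0 0 -0.7 0 0 0; 0 0 0 0 0 0; 0 0 0 0 0 0",
)

```text
t: 4.68
tool_pos: [0.545, 0.061, 0.1326]
tool_rot: [2.219, 2.22, 0.004]
contact_force: [-0.1, -0.6, 0.4]
opening: -0.0001
```

Run:
```python
from h import *
snap("wrist","w3");snap("side","s3");snap("scene","sc3")
T=ctrl.get_obs()['tool_pos'];print(T)
ims=[]
for f,(x0,x1,y0,y1) in [("w3",(200,310,160,270)),("sc3",(240,310,160,230)),("s3",(215,285,115,185))]:
    ims.append(cv2.resize(load(f)["px"][y0:y1,x0:x1],(265,265),interpolation=cv2.INTER_CUBIC));print(f,proj(load(f),T),proj(load(f),T+[0,0,.02]))
cv2.imwrite("pics/z3.png",np.hstack(ims))
```

```text
[0.542967   0.06105847 0.12940756]
w3 [254.87815324 210.26192197] [254.86940797 222.17453766]
sc3 [275.58230373 184.34361065] [275.95781454 178.89924166]
s3 [250.66371102 150.90536639] [250.63903871 144.78543003]
```

View pics/z3.png

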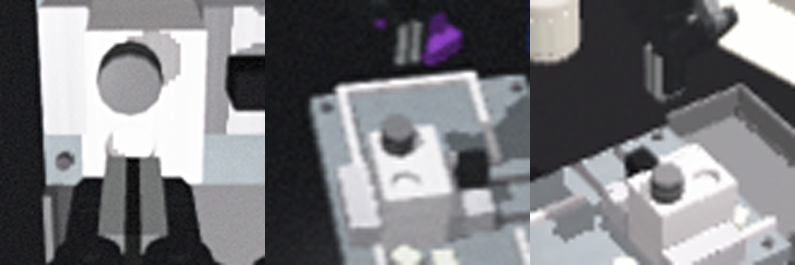

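>>> step_arm(
  increments="0 0 0 0 0 0; 0 0 0 0 0 0; 0 0 0 0 0 0; 0 0 0 0 0 0; 0 0 0.8 0 0 0; 0 0 0.8 0 0 0; 0 0 0.4 0 0 0; 0 0 0.2 0 0 0; 0 0 0.2 0 0 0; 0 0 0 0 0 0; 0 0 0 0 0 0",
  fingers=0.13,
)

```text
t: 5.75
tool_pos: [0.5442, 0.061, 0.0711]
tool_rot: [2.22, 2.222, 0.001]
contact_force: [0.7, 0.5, -0.3]
opening: 0.0485
```

Run:
```python
from h import *
snap("wrist","w3");snap("side","s3");snap("scene","sc3")
o=ctrl.get_obs();T=o['tool_pos'];print(T,o['q'],o['contact_force'])
ims=[]
for f,(x0,x1,y0,y1) in [("w3",(200,310,160,270)),("sc3",(240,310,160,230)),("s3",(215,285,115,185))]:
    ims.append(cv2.resize(load(f)["px"][y0:y1,x0:x1],(265,265),interpolation=cv2.INTER_CUBIC));print(f,proj(load(f),T),proj(load(f),T+[0,0,.02]))
cv2.imwrite("pics/z4.png",np.hstack(ims))
```

```text
[0.54460371 0.06103526 0.07166462] [-2.42082104e-02 -2.21934584e-02  1.90233255e+00 -9.83251921e-08
  1.25951231e+00 -1.59572023e+00] [ 0.23710927  0.16851013 -0.01870566]
w3 [254.82898059 215.37055988] [254.81699471 227.95312207]
sc3 [274.65498724 199.74783922] [275.00538932 194.69230967]
s3 [251.24261229 167.32967385] [251.22781389 161.73068102]
```

View pics/z4.png

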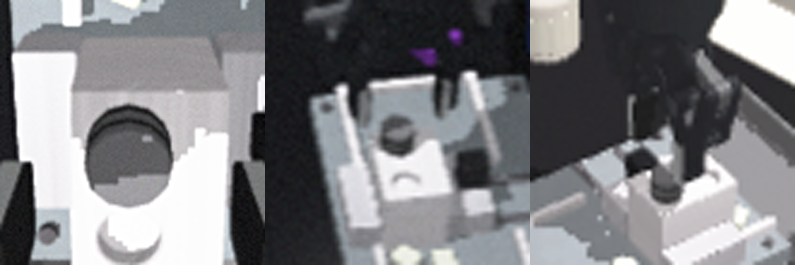

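>>> step_arm(
  increments="0 0 0.3 0 0 0; 0 0 0.3 0 0 0; 0 0 0.2 0 0 0; 0 0 0 0 0 0; 0 0 0 0 0 0",
)

```text
t: 6.32
tool_pos: [0.543, 0.061, 0.0495]
tool_rot: [-2.22, -2.221, 0.002]
contact_force: [0.1, -0.2, -0.4]
opening: 0.0483
```

Run:
```python
from h import *
snap("wrist","w3");snap("side","s3");snap("scene","sc3")
o=ctrl.get_obs();T=o['tool_pos'];print(T,o['contact_force'])
ims=[]
for f,(x0,x1,y0,y1) in [("w3",(200,310,160,270)),("sc3",(240,310,160,230)),("s3",(215,285,115,185))]:
    ims.append(cv2.resize(load(f)["px"][y0:y1,x0:x1],(265,265),interpolation=cv2.INTER_CUBIC))
cv2.imwrite("pics/z5.png",np.hstack(ims))
```

```text
[0.54399187 0.06100843 0.05073183] [ 0.36574442 -0.93071942 -0.6201478 ]
```

View pics/z5.png

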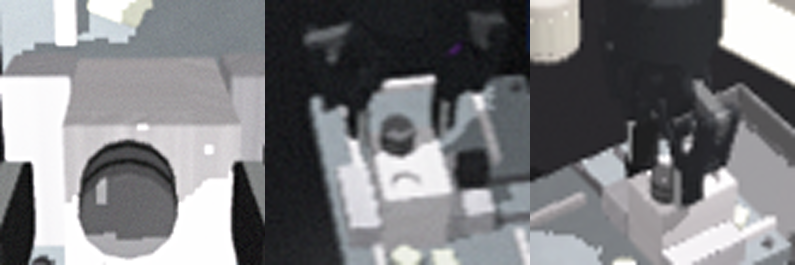

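>>> step_arm(
  increments="0 0 0 0 0 0; 0 0 0 0 0 0; 0 0 0 0 0 0; 0 0 0 0 0 0; 0 0 0 0 0 0; 0 0 0 0 0 0",
  fingers=-1,
)

```text
t: 6.97
tool_pos: [0.5442, 0.061, 0.051]
tool_rot: [2.22, 2.222, 0.001]
contact_force: [0.8, -0.1, 2.5]
opening: 0.0224
```

Run:
```python
from h import *
snap("wrist","w3");snap("side","s3");snap("scene","sc3")
o=ctrl.get_obs();T=o['tool_pos'];print(T,o['contact_force'])
ims=[]
for f,(x0,x1,y0,y1) in [("w3",(200,310,160,270)),("sc3",(240,310,160,230)),("s3",(215,285,115,185))]:
    ims.append(cv2.resize(load(f)["px"][y0:y1,x0:x1],(265,265),interpolation=cv2.INTER_CUBIC))
cv2.imwrite("pics/z6.png",np.hstack(ims))
```

```text
[0.54414437 0.06102739 0.05097993] [0.55373445 0.18333273 3.58044521]
```

View pics/z6.png

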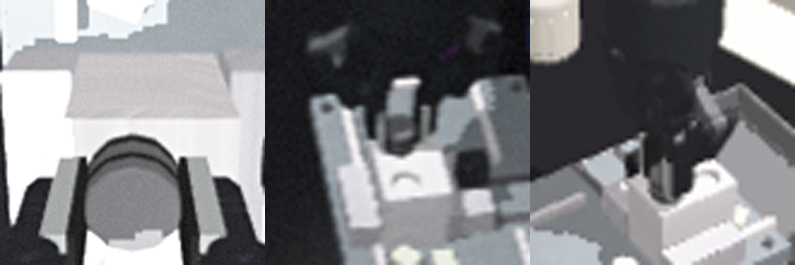

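>>> step_arm(
  increments="0 0 0 0 0 0; 0 0 0 0 0 0; 0 0 -0.24 0 0 0; 0 0 0 0 0 0",
  fingers=-0.1,
)

```text
t: 7.45
tool_pos: [0.5441, 0.061, 0.0572]
tool_rot: [2.22, 2.222, 0.001]
contact_force: [-0.4, -0.3, 0.9]
opening: 0.0383
```

>>> step_arm(
  increments="0 0 0 0 0 0; 0 0 0 0 0 0; 0 0 0 0 0 0; 0 0 0 0 0 0; 0 0 -0.2 0 0 0; 0 0 -0.6 0 0 0; 0 0 -0.9 0 0 0; 0 0 -0.9 0 0 0; 0 0 -0.9 0 0 0; 0 0 -0.6 0 0 0; 0 0 0 0 0 0",
  fingers=-1,
)

```text
t: 8.37
tool_pos: [0.5462, 0.061, 0.1635]
tool_rot: [2.217, 2.219, 0.008]
contact_force: [0.5, 0.2, 0.3]
opening: 0.0216
```

Run:
```python
from h import *
snap("wrist","w4",1.5);snap("side","s4");snap("scene","sc4")
o=ctrl.get_obs();T=o['tool_pos'];print(T,o['contact_force'])
ims=[]
for f,(x0,x1,y0,y1) in [("w4",(200,310,160,270)),("sc4",(240,310,130,200)),("s4",(215,285,75,145))]:
    ims.append(cv2.resize(load(f)["px"][y0:y1,x0:x1],(265,265),interpolation=cv2.INTER_CUBIC))
cv2.imwrite("pics/z7.png",np.hstack(ims))
```

```text
[0.54303222 0.06106087 0.15770889] [ 0.00386939  0.56505186 -0.26519938]
```

View pics/z7.png

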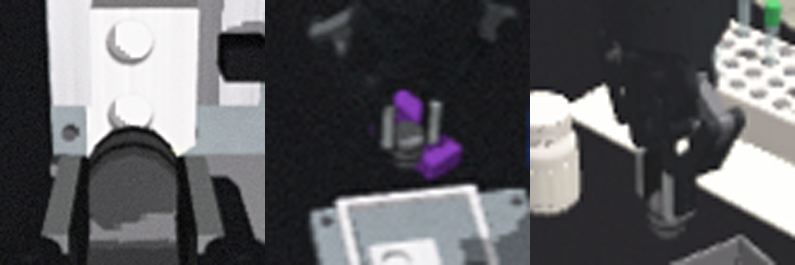

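View pics/w4.png

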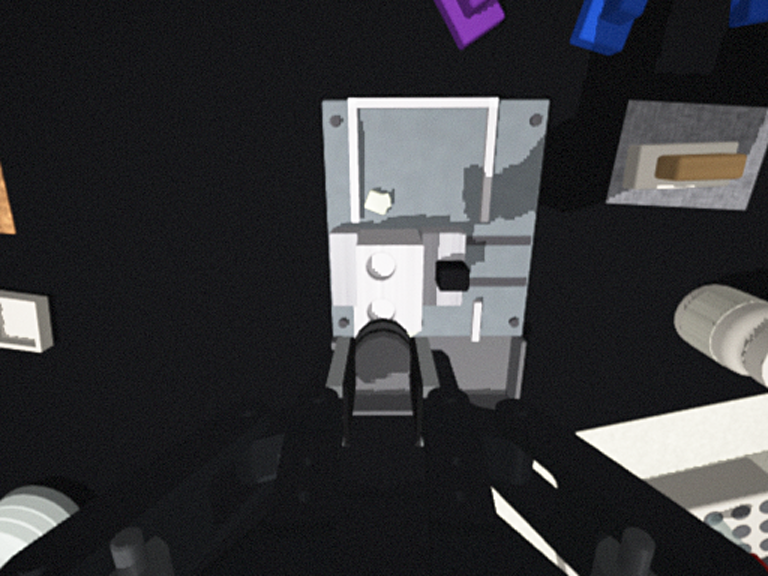

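The cap is held, both small wells are empty, and there was only one cap. Next is the tray.

>>> step_arm(
  increments="-0.6 0.1 0 0 0 0; -1 0.2 0 0 0 0; -1 0.2 0 0 0 0; -1 0.2 0 0 0 0; -1 0.2 0 0 0 0; -1 0.2 0 0 0 0; -1 0.2 0 0 0 0; -1 0.2 0 0 0 0; -1 0.2 0 0 0 0; -1 0.2 0 0 0 0; -1 0.2 0 0 0 0; -1 0.2 0 0 0 0",
)

```text
t: 9.52
tool_pos: [0.6003, -0.2296, 0.1561]
tool_rot: [-2.218, -2.219, 0.002]
contact_force: [-1.0, 0.8, 0.5]
opening: 0.0215
```

>>> step_arm(
  increments="-1 0.2 0 0 0 0; -0.6 0.2 0 0 0 0; 0 0 0.5 0 0 0; 0 0 0.5 0 0 0; 0 0 0 0 0 0; 0 0 0 0 0 0; 0 0 0 0 0 0",
)

```text
t: 10.1
tool_pos: [0.611, -0.2675, 0.133]
tool_rot: [-2.218, -2.222, 0.001]
contact_force: [0.1, 0.3, -0.2]
opening: 0.0217
```

Run:
```python
from h import *
snap("wrist","w5",1.5);snap("side","s5");snap("scene","sc5")
o=ctrl.get_obs();T=o['tool_pos'];print(T,rot(o['tool_rot']).round(3).tolist(),o['contact_force'],o['opening'])
a=load("sc5")["px"][200:290,90:190]; b=load("s5")["px"][200:290,320:420]
cv2.imwrite("pics/z8.png",np.hstack([cv2.resize(x,(400,360),interpolation=cv2.INTER_CUBIC) for x in (a,b)]))
```

```text
[ 0.61192067 -0.26844996  0.13487365] [[-0.002, 1.0, 0.001], [1.0, 0.002, -0.001], [-0.001, 0.001, -1.0]] [0.79007299 0.14635314 0.52278061] 0.021319270835129862
```

View pics/w5.png

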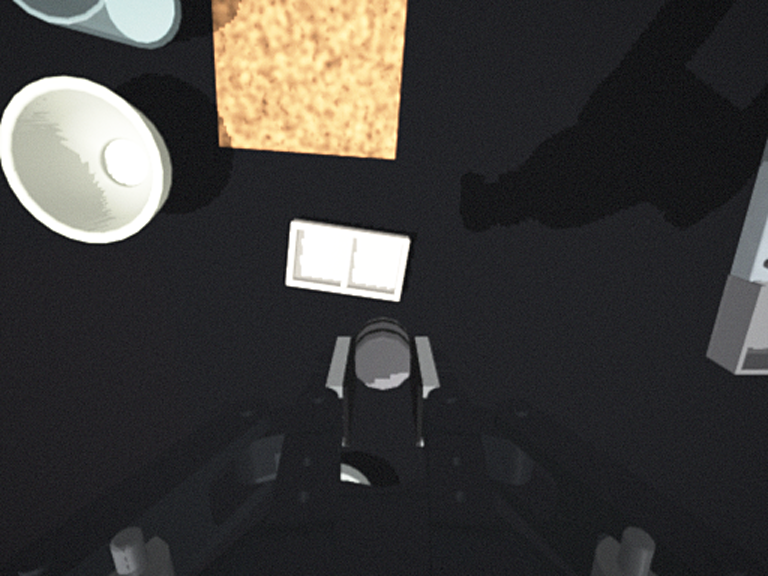

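View pics/z8.png

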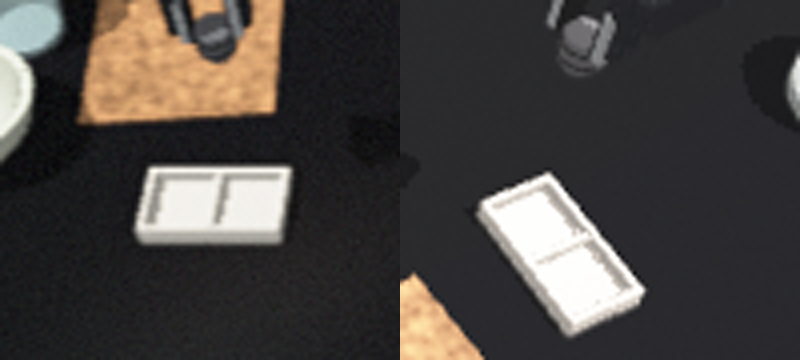

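Run:
```python
from h import *
q=lambda u,v:(u/1.5-.17,v/1.5-.17)
W=load("w5");S=load("sc5");B=load("s5")
c=lambda u,v:(90+u/4-.4,200+v/4-.4); e=lambda u,v:(320+u/4-.4,200+v/4-.4)
L=[(-.025,-.045,.014),(-.025,.045,.014),(.025,.045,.014),(.025,-.045,.014)]
obs=[(W,q(*t),l) for t,l in zip([(293,221),(410,236),(401,301),(287,286)],L)]
p,r=fitpose(obs,[.61,-.29,0]);print(p,r.round(1).tolist())
obs2=[(S,c(*t),l) for t,l in zip([(150,166),(292,166),(283,234),(137,234)],L)]+[(B,e(*t),l) for t,l in zip([(573,326-2),(643,292),(548,175),(480,205)],[L[0]]*4) if 0]
p2,r=fitpose(obs2,[.61,-.29,0]);print(p2,r.round(1).tolist())
obs3=[(B,e(t[0]-400,t[1]),l) for t,l in zip([(480,205),(548,175),(643,292),(573,326)],[(-.025,.045,.014),(.025,.045,.014),(.025,-.045,.014),(-.025,-.045,.014)])]
p3,r=fitpose(obs3,[.61,-.29,0]);print(p3,r.round(1).tolist())
for p in (p,p2,p3): print("pocket1",p[0]-np.sin(p[2])*.0215,p[1]+np.cos(p[2])*.0215)
# mat corners wrist
print([onz(W,*q(u,v),.001).round(4).tolist() for u,v in [(219,147),(396,159)]])
```

```text
[ 0.61311811 -0.29415397 -0.13399937] [[-0.7, 0.7], [0.4, 1.3], [-0.2, -1.3], [0.5, -0.9]]
[ 0.61529226 -0.29385301 -0.13584644] [[0.5, 0.8], [-0.4, 0.5], [-0.5, -0.7], [0.3, -0.4]]
[ 0.61136597 -0.29527498 -0.14174819] [[-0.2, -0.2], [-0.1, -0.0], [0.4, 0.1], [-0.1, 0.1]]
pocket1 0.6159904784809292 -0.2728467058261784
pocket1 0.6182039834865433 -0.27255108759553653
pocket1 0.6144033650951796 -0.2739906143232543
[[0.5289, -0.3885, 0.001], [0.5372, -0.2575, 0.001]]
```

>>> step_arm(
  increments="-0.18 0.16 0.9 0 0 0; 0 0 0.9 0 0 0; 0 0 0.9 0 0 0; 0 0 0.9 0 0 0; 0 0 0.9 0 0 0; 0 0 0.5 0 0 0; 0 0 0.3 0 0 0; 0 0 0 0 0 0; 0 0 0 0 0 0; 0 0 0 0 0 0",
)

```text
t: 11.08
tool_pos: [0.6168, -0.2741, 0.0036]
tool_rot: [2.218, 2.22, 0.001]
contact_force: [-0.7, 0.2, -0.7]
opening: 0.0215
```

Run:
```python
from h import *
snap("wrist","w6",1.5);snap("side","s6");snap("scene","sc6")
o=ctrl.get_obs();T=o['tool_pos'];print(T,rot(o['tool_rot']).round(3).tolist(),o['contact_force'],o['opening'])
a=load("sc6")["px"][210:280,110:180]; b=load("s6")["px"][220:290,320:390]; c=load("w6")["px"][160:270,200:310]
cv2.imwrite("pics/z9.png",np.hstack([cv2.resize(x,(265,265),interpolation=cv2.INTER_CUBIC) for x in (a,b,c)]))
```

```text
[ 0.61657694 -0.27400636  0.00329914] [[-0.001, 1.0, 0.002], [1.0, 0.001, -0.001], [-0.001, 0.002, -1.0]] [-0.1647833  -0.1605638  -0.18506762] 0.02144812493995452
```

View pics/z9.png

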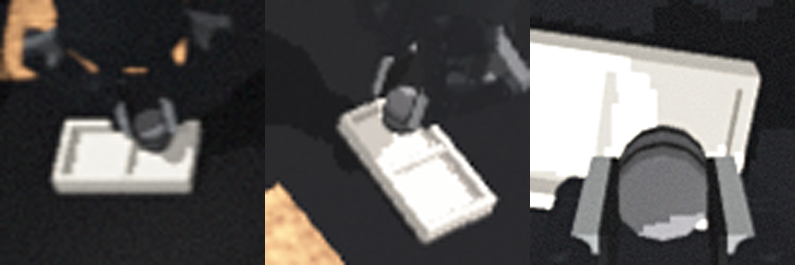

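>>> step_arm(
  increments="0 0 0.2 0 0 0; 0 0 0.2 0 0 0; 0 0 0 0 0 0; 0 0 0 0 0 0; 0 0 0 0 0 0",
)

```text
t: 11.65
tool_pos: [0.6153, -0.2733, -0.0088]
tool_rot: [-2.22, -2.222, 0.0]
contact_force: [1.5, 0.1, -1.0]
opening: 0.0215
```

>>> step_arm(
  increments="0 0 0.08 0 0 0; 0 0 0.04 0 0 0; 0 0 0 0 0 0; 0 0 0 0 0 0",
)

```text
t: 11.98
tool_pos: [0.6154, -0.2734, -0.0116]
tool_rot: [-2.221, -2.222, 0.0]
contact_force: [-0.3, -0.3, 0.3]
opening: 0.0215
```

>>> step_arm(
  increments="0 0 0.05 0 0 0; 0 0 0 0 0 0; 0 0 0 0 0 0",
)

```text
t: 12.23
tool_pos: [0.6159, -0.2736, -0.012]
tool_rot: [2.22, 2.222, 0.0]
contact_force: [-1.0, 1.3, 3.8]
opening: 0.0216
```

Run:
```python
from h import *
snap("wrist","w6",1.5);snap("side","s6");snap("scene","sc6")
o=ctrl.get_obs();T=o['tool_pos'];print(T,o['contact_force'],o['opening'])
a=load("sc6")["px"][210:280,110:180]; b=load("s6")["px"][220:290,320:390]; c=load("w6")["px"][160:270,200:310]
cv2.imwrite("pics/z10.png",np.hstack([cv2.resize(x,(265,265),interpolation=cv2.INTER_CUBIC) for x in (a,b,c)]))
```

```text
[ 0.61586537 -0.27355673 -0.0120285 ] [-1.27192728  1.10160785  6.07650745] 0.021231456700142422
```

View pics/z10.png

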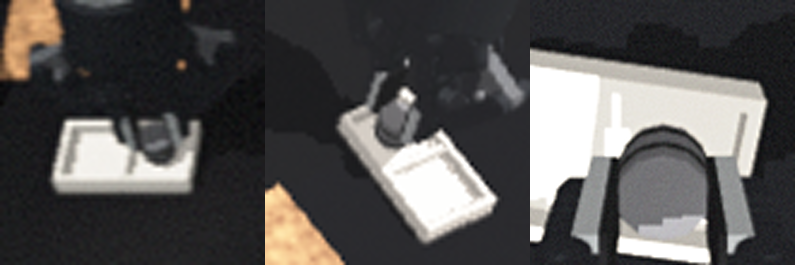

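Contact with the pocket floor, so I release and lift.

>>> step_arm(
  increments="0 0 0 0 0 0; 0 0 0 0 0 0; 0 0 0 0 0 0; 0 0 -0.3 0 0 0; 0 0 -0.6 0 0 0; 0 0 -0.9 0 0 0; 0 0 -0.9 0 0 0; 0 0 -0.9 0 0 0; 0 0 -0.9 0 0 0; 0 0 -0.9 0 0 0; 0 0 0 0 0 0",
  fingers=-0.1,
)

```text
t: 13.3
tool_pos: [0.619, -0.2754, 0.1308]
tool_rot: [2.212, 2.214, 0.005]
contact_force: [0.6, -0.3, 1.0]
opening: 0.0382
```

Run:
```python
from h import *
snap("wrist","w6",1.5);snap("side","s6");snap("scene","sc6")
o=ctrl.get_obs();T=o['tool_pos'];print(T,o['contact_force'],o['opening'])
a=load("sc6")["px"][210:280,110:180]; b=load("s6")["px"][220:290,320:390]; c=load("w6")["px"][120:230,170:280]
cv2.imwrite("pics/z11.png",np.hstack([cv2.resize(x,(265,265),interpolation=cv2.INTER_CUBIC) for x in (a,b,c)]))
```

```text
[ 0.61559258 -0.2734426   0.12298932] [-0.7568189  -0.23491894  0.08734541] 0.038520823973892365
```

View pics/z11.png

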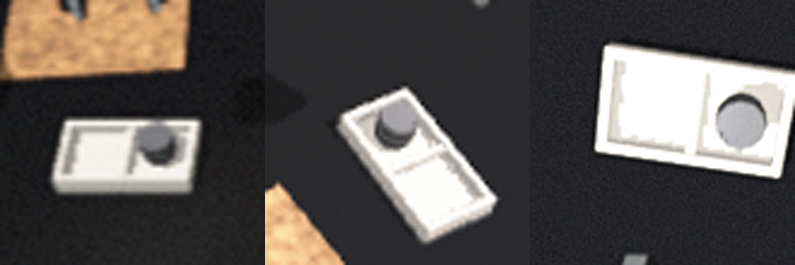

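Scene, side and wrist crops all show the cap standing upright in the +y pocket. Next is the jaw: move there and rotate the tool so the fingers close along x.

>>> step_arm(
  increments="0.96 -0.147 -0.1 0 0 0; 0.96 -0.147 -0.1 0 0 0; 0.96 -0.147 -0.1 0 0 0; 0.96 -0.147 -0.1 0 0 0; 0.96 -0.147 -0.1 0 0 0; 0.96 -0.147 -0.1 0 0 0; 0.96 -0.147 -0.1 0 0 0; 0.96 -0.147 -0.1 0 0 0; 0.96 -0.147 -0.1 0 0 0; 0.96 -0.147 -0.1 0 0 0; 0.96 -0.147 -0.1 0 0 0; 0.96 -0.147 -0.1 0 0 0",
)

```text
t: 14.45
tool_pos: [0.5696, 0.0158, 0.1504]
tool_rot: [-2.219, -2.22, 0.003]
contact_force: [1.2, 0.6, 0.5]
opening: 0.0385
```

>>> step_arm(
  increments="0.96 -0.147 -0.1 0 0 0; 0.96 -0.147 -0.1 0 0 0; 0.96 -0.147 -0.1 0 0 0; 0.96 -0.147 -0.1 0 0 0; 0 0 0 0 0 0.982; 0 0 0 0 0 0.982; 0 0 0 0 0 0.982; 0 0 0 0 0 0.982; 0 0 0 0 0 0.982; 0 0 0 0 0 0.982; 0 0 0 0 0 0.982; 0 0 0 0 0 0.982",
)

```text
t: 15.45
tool_pos: [0.5552, 0.1105, 0.1602]
tool_rot: [-2.904, -1.196, 0.005]
contact_force: [0.8, 0.3, 0.8]
opening: 0.0384
```

>>> step_arm(
  increments="0 0 0 0 0 0.982; 0 0 0 0 0 0.982; 0 0 0 0 0 0.982; 0 0 0 0 0 0.982; 0 0 0 0 0 0.982; 0 0 0 0 0 0.982; 0 0 0 0 0 0.982; 0 0 0 0 0 0.982; 0 0 0 0 0 0; 0 0 0 0 0 0; 0 0 0 0 0 0",
  fingers=0,
)

```text
t: 16.37
tool_pos: [0.5558, 0.1105, 0.1613]
tool_rot: [3.141, 0.004, -0.003]
contact_force: [-0.8, -0.2, -0.3]
opening: 0.0427
```

Run:
```python
from h import *
d=snap("wrist","w7",1.5)
o=ctrl.get_obs();T=o['tool_pos'];print(T,rot(o['tool_rot']).round(3).tolist(),o['opening'],o['q'],d['eye'])
```

```text
[0.55600931 0.11050551 0.16152458] [[1.0, 0.002, -0.001], [0.002, -1.0, -0.0], [-0.001, 0.0, -1.0]] 0.04288799408445611 [ 6.49330184e-02 -6.14624142e-02  1.78311290e+00 -1.72004530e-05
  1.42118442e+00  6.30453747e-02] [0.55544303 0.18984287 0.33952295]
```

View pics/w7.png

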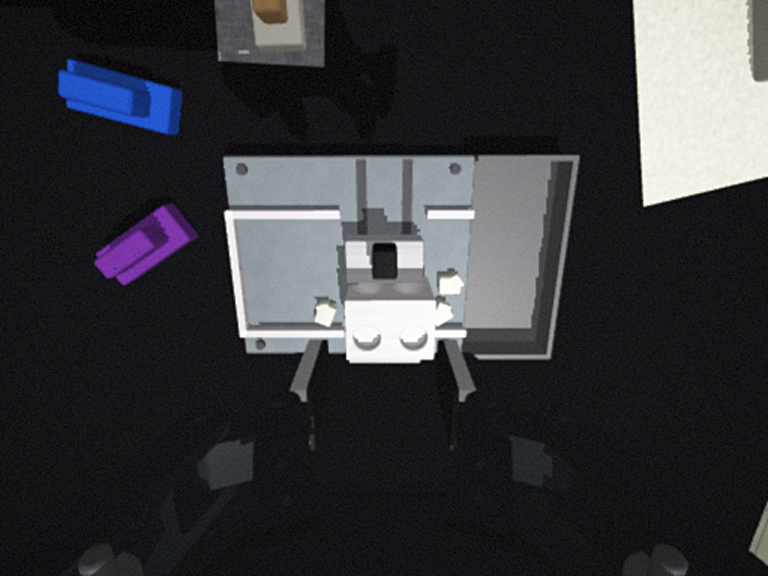

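Wrist view: post at (384,262), chips at (324,313), (451,283) and (443,314), and the large wells face the sliding jaw.

Run:
```python
from h import *
W=load("w7");q=lambda u,v:(u/1.5-.17,v/1.5-.17)
obs=[(W,q(*t),l) for t,l in [((224,157),(-.125,.12,.02)),((475,157),(.07,.12,.02)),((246,354),(-.125,-.05,.02)),((233,216),(-.119,.073,.028)),((245,330),(-.119,-.0235,.028))]]
p,r=fitpose(obs,[.55,.06,0]);print(p,r.round(1).tolist())
for n,z,pts in [("post",.07,[(371,244),(397,244),(397,280),(371,280)]),("block",.078,[(347,302),(433,301),(435,359),(347,361)]),("chips",.03,[(325,312),(451,282),(443,314)]),("jaw back",.045,[(346,240),(422,240)])]:
    P=np.array([onz(W,*q(*t),z) for t in pts]);print(n,P.round(4).tolist(),P.mean(0).round(4))
```

```text
[ 0.55671607  0.0649564  -0.00291027] [[-1.1, -0.9], [1.1, -0.1], [-0.7, -0.3], [0.1, 1.7], [0.5, 0.4]]
post [[0.5472, 0.1278, 0.07], [0.5651, 0.1278, 0.07], [0.5655, 0.1016, 0.07], [0.547, 0.1016, 0.07]] [0.5562 0.1147 0.07  ]
block [[0.5302, 0.0879, 0.078], [0.5907, 0.0888, 0.078], [0.5941, 0.0429, 0.078], [0.529, 0.0411, 0.078]] [0.561  0.0652 0.078 ]
chips [[0.5069, 0.0601, 0.03], [0.6112, 0.0869, 0.03], [0.6061, 0.0586, 0.03]] [0.5747 0.0685 0.03  ]
jaw back [[0.5276, 0.1251, 0.045], [0.5848, 0.1252, 0.045]] [0.5562 0.1252 0.045 ]
```

>>> step_arm(
  increments="0 -0.06 0.8 0 0 0; 0 0 0.9 0 0 0; 0 0 0.9 0 0 0; 0 0 0.9 0 0 0; 0 0 0.9 0 0 0; 0 0 0.5 0 0 0; 0 0 0.4 0 0 0; 0 0 0.2 0 0 0; 0 0 0 0 0 0; 0 0 0 0 0 0",
)

```text
t: 17.25
tool_pos: [0.5572, 0.1121, 0.0257]
tool_rot: [-3.141, -0.001, -0.002]
contact_force: [-0.5, 0.7, 0.0]
opening: 0.0424
```

>>> step_arm(
  increments="0 0 0 0 0 0; 0 0 0 0 0 0; 0 0 0 0 0 0; 0 0 0 0 0 0; 0 0 0 0 0 0; 0 0 0 0 0 0",
  fingers=-1,
  newtons=50,
)

```text
t: 17.75
tool_pos: [0.5571, 0.1122, 0.0265]
tool_rot: [-3.142, -0.001, -0.002]
contact_force: [-3.2, -1.1, 5.4]
opening: 0.0165
```

>>> step_arm(
  increments="0 -0.1 0 0 0 0; 0 -0.25 0 0 0 0; 0 -0.25 0 0 0 0; 0 -0.25 0 0 0 0; 0 -0.25 0 0 0 0; 0 -0.25 0 0 0 0; 0 -0.25 0 0 0 0; 0 -0.25 0 0 0 0; 0 -0.25 0 0 0 0; 0 0 0 0 0 0; 0 0 0 0 0 0",
)

```text
t: 18.67
tool_pos: [0.5569, 0.165, 0.0264]
tool_rot: [-3.141, -0.001, -0.001]
contact_force: [-3.0, 0.2, 5.8]
opening: 0.0167
```

>>> step_arm(
  increments="0 0 0 0 0 0; 0 0 0 0 0 0; 0 0 0 0 0 0; 0 0 -0.5 0 0 0; 0 0 -1 0 0 0; 0 0 -1 0 0 0; 0 0 -1 0 0 0; 0 0 -1 0 0 0; 0 0 -1 0 0 0; 0 0 0 0 0 0; 0 0 0 0 0 0",
  fingers=0,
)

```text
t: 19.58
tool_pos: [0.558, 0.1647, 0.1654]
tool_rot: [-3.141, -0.0, -0.008]
contact_force: [-0.4, -0.1, -0.7]
opening: 0.0429
```

Run:
```python
from h import *
d=snap("wrist","w8",1.5)
o=ctrl.get_obs();T=o['tool_pos'];print(T,rot(o['tool_rot']).round(3).tolist(),o['opening'],o['q'],d['eye'])
```

```text
[0.55671594 0.16456743 0.1631098 ] [[1.0, 0.0, 0.001], [0.0, -1.0, 0.0], [0.001, -0.0, -1.0]] 0.0424369839797585 [ 1.59260611e-01 -3.19221269e-02  1.75187883e+00 -1.21340131e-05
  1.42014033e+00  1.58981267e-01] [0.55651389 0.24392559 0.34373825]
```

View pics/w8.png

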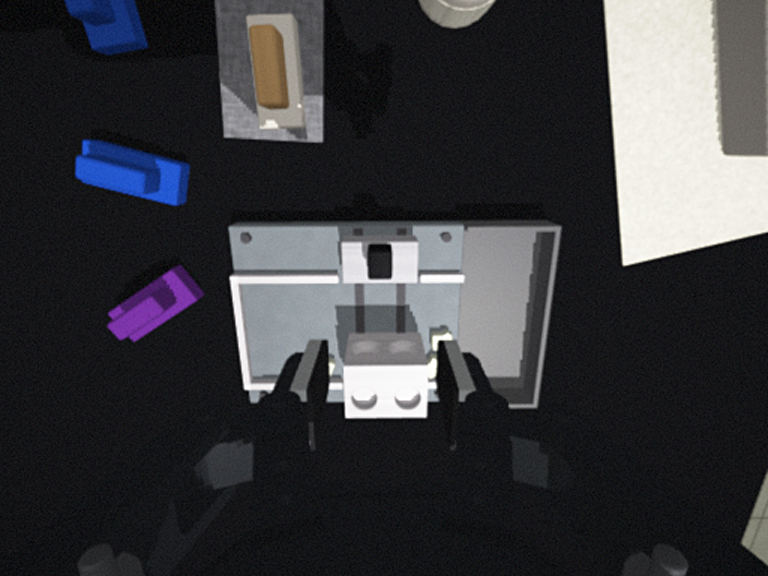

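The jaw is open, with its post now at (380,260). Next I grip the block from above by its x ends.

>>> step_arm(
  increments="0.17 0.5 0 0 0 0; 0 0.5 0 0 0 0; 0 0.5 0 0 0 0; 0 0.5 0 0 0 0; 0 0.5 0 0 0 0; 0 0.5 0 0 0 0; 0 0.5 0 0 0 0; 0 0.48 0 0 0 0; 0 0 0 0 0 0; 0 0 0 0 0 0",
  fingers=1,
)

```text
t: 20.47
tool_pos: [0.5607, 0.0644, 0.1623]
tool_rot: [-3.141, 0.002, -0.0]
contact_force: [-0.3, 1.1, 0.5]
opening: 0.0857
```

>>> step_arm(
  increments="0 0 0.9 0 0 0; 0 0 0.9 0 0 0; 0 0 0.9 0 0 0; 0 0 0.9 0 0 0; 0 0 0.9 0 0 0; 0 0 0.5 0 0 0; 0 0 0.3 0 0 0; 0 0 0.2 0 0 0; 0 0 0 0 0 0; 0 0 0 0 0 0",
)

```text
t: 21.3
tool_pos: [0.5616, 0.0652, 0.0258]
tool_rot: [-3.142, -0.001, -0.003]
contact_force: [-0.3, 0.2, 0.8]
opening: 0.0854
```

```bash
cat >> h.py <<'E'
def tri(n,crops,up=265):
    # n suffix; crops dict cam->(x0,y0,size)
    ims=[]
    for cam,(x0,y0,s) in crops.items():
        snap(cam,cam[0:2]+n)
        im=load(cam[0:2]+n)["px"][y0:y0+s,x0:x0+s]
        ims.append(cv2.resize(im,(up,up),interpolation=cv2.INTER_CUBIC))
    cv2.imwrite("pics/t%s.png"%n,np.hstack(ims))
    o=ctrl.get_obs();print(o['t'],o['tool_pos'].round(4),rot(o['tool_rot']).round(3).tolist(),o['contact_force'].round(1),round(o['opening'],4),o['q'].round(2))
E
python3 - <<'E'
from h import *
tri("9",{"wrist":(150,130,220),"scene":(240,140,110),"side":(200,100,110)})
E
```

```text
21.45 [0.5619 0.065  0.0263] [[1.0, 0.0, 0.003], [0.0, -1.0, -0.0], [0.003, 0.0, -1.0]] [ 0.5 -0.3 -0.5] 0.0856 [-0.02  0.08  1.89  0.    1.18 -0.02]
```

View pics/t9.png

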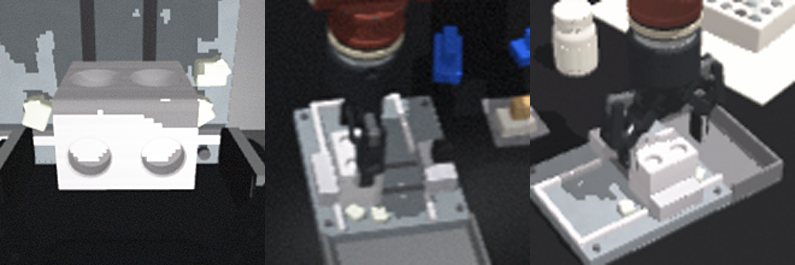

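>>> step_arm(
  increments="0 0 0.2 0 0 0; 0 0 0.16 0 0 0; 0 0 0 0 0 0; 0 0 0 0 0 0",
)

```text
t: 21.78
tool_pos: [0.5602, 0.065, 0.0152]
tool_rot: [-3.142, -0.0, 0.002]
contact_force: [0.5, 1.3, 0.6]
opening: 0.0853
```

>>> step_arm(
  increments="0 0 0 0 0 0; 0 0 0 0 0 0; 0 0 0 0 0 0; 0 0 0 0 0 0; 0 0 0 0 0 0; 0 0 0 0 0 0",
  fingers=-1,
  newtons=60,
)

```text
t: 22.28
tool_pos: [0.5613, 0.065, 0.0163]
tool_rot: [3.142, 0.0, 0.002]
contact_force: [0.4, 0.5, 2.8]
opening: 0.0626
```

Run:
```python
from h import *
tri("10",{"wrist":(150,130,220),"scene":(240,140,110),"side":(200,100,110)})
```

```text
22.4333 [0.5613 0.065  0.0164] [[1.0, 0.0, 0.001], [0.0, -1.0, -0.0], [0.001, 0.0, -1.0]] [-0.6 -0.3  4. ] 0.0627 [-0.02  0.09  1.89 -0.    1.16 -0.02]
```

View pics/t10.png

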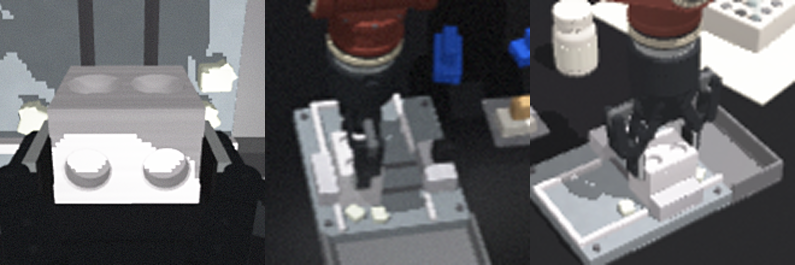

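>>> step_arm(
  increments="0 0 -0.2 0 0 0; 0 0 -0.6 0 0 0; 0 0 -0.9 0 0 0; 0 0 -0.9 0 0 0; 0 0 -0.9 0 0 0; 0 0 -0.7 0 0 0; -0.2 0.5 0 0 0 0; -0.25 1 0 0 0 0; -0.25 1 0 0 0 0; -0.25 1 0 0 0 0; -0.25 1 0 0 0 0; -0.25 1 0 0 0 0",
)

```text
t: 23.43
tool_pos: [0.5218, -0.0736, 0.1182]
tool_rot: [-3.141, -0.001, 0.007]
contact_force: [0.8, -0.0, -2.8]
opening: 0.0628
```

>>> step_arm(
  increments="-0.25 1 0 0 0 0; -0.25 1 0 0 0 0; -0.25 1 0 0 0 0; -0.25 1 0 0 0 0; -0.25 1 0 0 0 0; -0.25 1 0 0 0 0; -0.25 1 0 0 0 0; -0.25 1 0 0 0 0; -0.25 1 0 0 0 0; -0.3 0.3 0 0 0 0; 0 0 0 0 0 0; 0 0 0 0 0 0",
)

```text
t: 24.43
tool_pos: [0.4592, -0.3043, 0.1189]
tool_rot: [-3.139, 0.002, 0.004]
contact_force: [-0.3, -0.3, -3.5]
opening: 0.0627
```

Run:
```python
from h import *
tri("11",{"wrist":(100,60,300),"scene":(50,130,160),"side":(240,160,220)})
```

```text
24.5833 [ 0.4606 -0.3038  0.12  ] [[1.0, 0.001, -0.001], [0.001, -1.0, 0.001], [-0.001, -0.001, -1.0]] [-0.5  0.7 -2.9] 0.0624 [-0.72 -0.06  1.86  0.    1.35 -0.72]
```

View pics/t11.png

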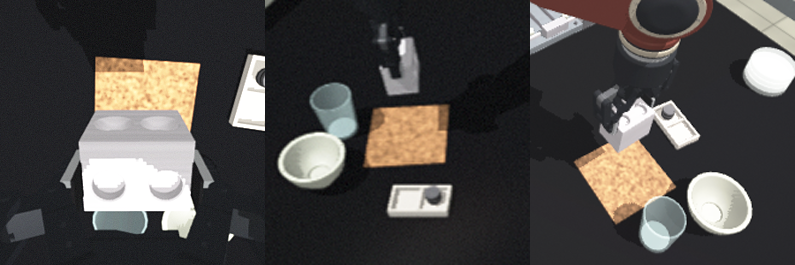

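>>> step_arm(
  increments="0.25 0.25 0 0 0 0; 0 0 0.9 0 0 0; 0 0 0.9 0 0 0; 0 0 0.9 0 0 0; 0 0 0.9 0 0 0; 0 0 0.6 0 0 0; 0 0 0.3 0 0 0; 0 0 0.2 0 0 0; 0 0 0 0 0 0; 0 0 0 0 0 0; 0 0 0 0 0 0",
)

```text
t: 25.5
tool_pos: [0.4682, -0.3121, 0.0048]
tool_rot: [3.14, 0.001, 0.003]
contact_force: [-0.4, -0.1, -3.1]
opening: 0.0631
```

>>> step_arm(
  increments="0 0 0.08 0 0 0; 0 0 0.08 0 0 0; 0 0 0 0 0 0; 0 0 0 0 0 0",
)

```text
t: 25.83
tool_pos: [0.467, -0.3112, -0.0007]
tool_rot: [-3.142, -0.0, 0.0]
contact_force: [-0.4, -0.5, -2.9]
opening: 0.0625
```

>>> step_arm(
  increments="0 0 0.08 0 0 0; 0 0 0.04 0 0 0; 0 0 0 0 0 0; 0 0 0 0 0 0",
)

```text
t: 26.17
tool_pos: [0.4671, -0.3113, -0.0037]
tool_rot: [3.141, 0.0, 0.0]
contact_force: [-0.4, -0.5, -1.4]
opening: 0.0629
```

Contact is starting, so I release and rise straight up.

>>> step_arm(
  increments="0 0 0.03 0 0 0; 0 0 0 0 0 0; 0 0 0 0 0 0",
)

```text
t: 26.42
tool_pos: [0.4671, -0.3114, -0.0037]
tool_rot: [3.142, 0.0, -0.0]
contact_force: [-2.9, 2.8, 5.8]
opening: 0.0628
```

>>> step_arm(
  increments="0 0 0 0 0 0; 0 0 0 0 0 0; 0 0 0 0 0 0; 0 0 0 0 0 0; 0 0 -0.3 0 0 0; 0 0 -0.8 0 0 0; 0 0 -1 0 0 0; 0 0 -1 0 0 0; 0 0 -1 0 0 0; 0 0 -1 0 0 0; 0 0 -1 0 0 0; 0 0 -0.7 0 0 0",
  fingers=1,
)

```text
t: 27.42
tool_pos: [0.4679, -0.3119, 0.1691]
tool_rot: [3.139, 0.001, 0.005]
contact_force: [0.4, -0.5, 1.6]
opening: 0.0855
```

Run:
```python
from h import *
tri("12",{"wrist":(100,60,300),"scene":(50,130,160),"side":(240,160,220)})
cv2.imwrite("pics/sc12b.png",cv2.resize(load("sc12")["px"],(768,576)))
```

```text
27.5667 [ 0.4681 -0.3121  0.168 ] [[1.0, 0.0, 0.003], [0.0, -1.0, -0.003], [0.003, 0.003, -1.0]] [-0.1 -0.3  0.1] 0.0851 [-0.72 -0.08  1.79 -0.    1.43 -0.72]
```

View pics/t12.png

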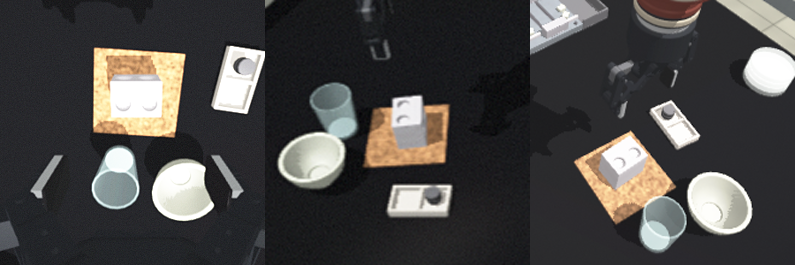

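View pics/sc12b.png

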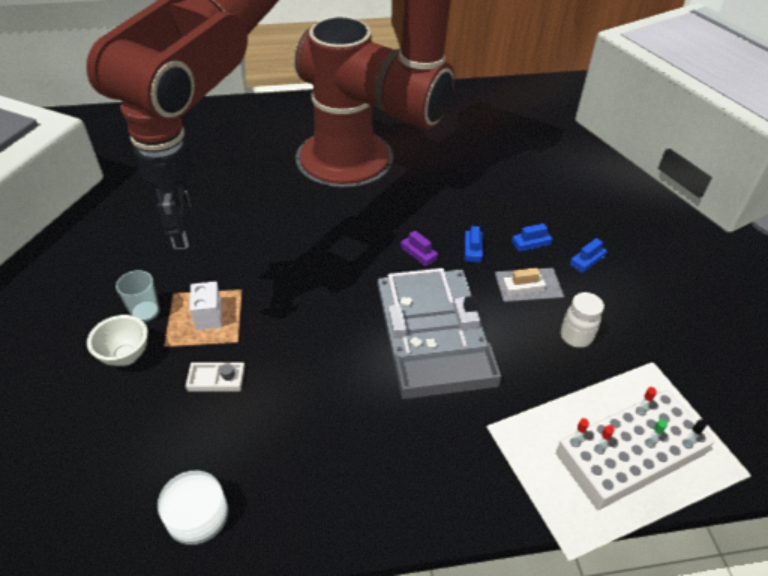

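The block stands on the mat, with three chips on the bed at about (405,301), (416,342) and (431,343) in the scene view. Next is the scraper.

>>> step_arm(
  increments="0 -0.5 0 0 0 0; 0 -1 0 0 0 0; 0 -1 0 0 0 0; 0 -1 0 0 0 0; 0 -1 0 0 0 0; 0 -1 0 0 0 0; 0 -1 0 0 0 0; 0 -1 0 0 0 0; 0 -1 0 0 0 0; 0 -1 0 0 0 0; 0 -1 0 0 0 0; 0 -1 0 0 0 0",
)

```text
t: 28.57
tool_pos: [0.4651, -0.0216, 0.1631]
tool_rot: [-3.14, -0.001, 0.006]
contact_force: [0.5, -0.3, 0.3]
opening: 0.085
```

>>> step_arm(
  increments="0 -1 0 0 0 0; 0 -1 0 0 0 0; 0 -1 0 0 0 0; 0 -1 0 0 0 0; 0 -1 0 0 0 0; 0 -1 0 0 0 0; 0 -1 0 0 0 0; 0 -1 0 0 0 0; 0 -1 0 0 0 0; 0 -1 0 0 0 0; 0 -1 0 0 0 0; 0 0 0 0 0 0",
)

```text
t: 29.57
tool_pos: [0.4645, 0.2545, 0.1631]
tool_rot: [-3.141, -0.007, 0.007]
contact_force: [0.1, -0.7, 0.3]
opening: 0.0853
```

>>> step_arm(
  increments="0 0 0 0 0 0; 0 0 0 0 0 0",
)

```text
t: 29.73
tool_pos: [0.4655, 0.2509, 0.1638]
tool_rot: [3.14, 0.001, -0.004]
contact_force: [-0.1, -0.8, -0.2]
opening: 0.0858
```

Run:
```python
from h import *
tri("13",{"wrist":(100,60,300),"scene":(240,140,140),"side":(120,90,180)})
cv2.imwrite("pics/w13b.png",cv2.resize(load("wr13")["px"],(768,576)))
```

```text
29.8833 [0.4665 0.2504 0.1649] [[1.0, -0.001, -0.001], [-0.001, -1.0, -0.0], [-0.001, 0.0, -1.0]] [-0.9  0.2  0.4] 0.0853 [ 0.35 -0.16  1.86 -0.    1.43  0.35]
```

View pics/t13.png

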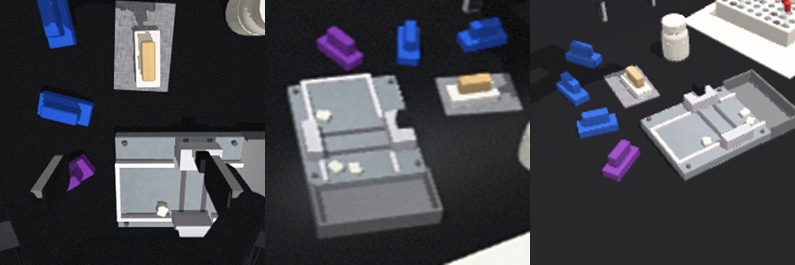

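View pics/w13b.png

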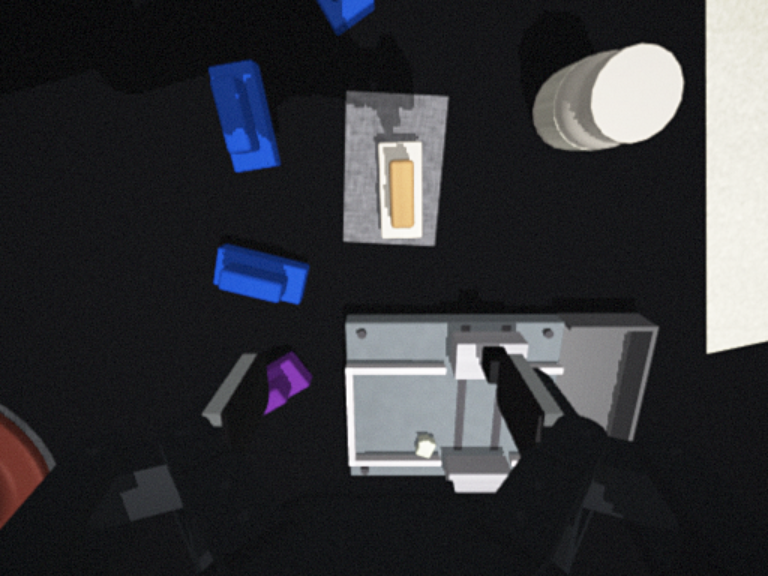

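Wrist view: scraper grip at (402,194), base (380–422, 142–238), and pad corners (346,92), (448,96), (435,245) and (343,241).

Run:
```python
from h import *
W=load("wr13")
q=lambda u,v:(u/1.5-.17,v/1.5-.17)
hsv=cv2.cvtColor(W["px"],cv2.COLOR_BGR2HSV)
m=((hsv[...,0]>8)&(hsv[...,0]<28)&(hsv[...,1]>70)).astype(np.uint8)
n,l,s,c=cv2.connectedComponentsWithStats(m);
i=[k for k in range(1,n) if s[k,4]>100];print(s[i],c[i])
k=i[0];pts=np.argwhere(l==k)[:,::-1]
P=np.array([onz(W,u,v,.044)[:2] for u,v in pts]);print("grip rect",cv2.minAreaRect((P*1000).astype(np.float32)))
for n,z,pts in [("gripc",.044,[(391,160),(412,161),(413,228),(391,226)]),("base",.018,[(380,142),(422,142),(421,237),(382,238)])]:
    P=np.array([onz(W,*q(*t),z) for t in pts]);print(n,P.round(4).tolist(),P.mean(0).round(4))
obs=[(W,q(*t),l) for t,l in zip([(346,92),(448,96),(435,245),(343,241)],[(-.04,.06,.001),(.04,.06,.001),(.04,-.06,.001),(-.04,-.06,.001)])]
print(fitpose(obs,[.47,.31,0]))
```

```text
[[260 106  16  46 710]] [[267.56197183 128.59859155]]
grip rect ((478.4977111816406, 299.1521911621094), (16.81060028076172, 48.956138610839844), 1.3766697645187378)
gripc [[0.4707, 0.3231, 0.044], [0.4858, 0.3224, 0.044], [0.4877, 0.2739, 0.044], [0.4711, 0.2754, 0.044]] [0.4788 0.2987 0.044 ]
base [[0.4626, 0.3357, 0.018], [0.4949, 0.3357, 0.018], [0.4964, 0.2614, 0.018], [0.4642, 0.2606, 0.018]] [0.4796 0.2984 0.018 ]
(array([ 0.47311196,  0.31187822, -0.04454271]), array([[-0.17076622, -0.67525088],
       [-0.01585149, -0.01953405],
       [-0.11771602,  0.40942896],
       [ 0.34029081,  0.3606736 ]]))
```

>>> step_arm(
  increments="0.25 -0.97 0 0 0 0; 0.25 -0.97 0 0 0 0; 0 0 0.9 0 0 0; 0 0 0.9 0 0 0; 0 0 0.9 0 0 0; 0 0 0.9 0 0 0; 0 0 0.9 0 0 0; 0 0 0.9 0 0 0; 0 0 0.6 0 0 0; 0 0 0.5 0 0 0; 0 0 0.2 0 0 0; 0 0 0 0 0 0",
  fingers=0.06,
)

```text
t: 30.88
tool_pos: [0.4786, 0.2989, -0.0032]
tool_rot: [3.141, -0.001, -0.003]
contact_force: [0.1, 0.3, 0.5]
opening: 0.0453
```

>>> step_arm(
  increments="0 0 0.1 0 0 0; 0 0 0 0 0 0; 0 0 0 0 0 0",
)

```text
t: 31.13
tool_pos: [0.4803, 0.3002, -0.0033]
tool_rot: [-3.141, -0.0, -0.003]
contact_force: [0.6, 0.8, -0.6]
opening: 0.0453
```

Run:
```python
from h import *
tri("14",{"wrist":(180,130,150),"scene":(310,150,80),"side":(150,105,80)})
```

```text
31.2833 [ 0.4799  0.3001 -0.0036] [[1.0, 0.0, 0.001], [0.0, -1.0, 0.001], [0.001, -0.001, -1.0]] [ 0.3  0.3 -0.6] 0.045 [0.43 0.12 1.9  0.   1.12 0.43]
```

View pics/t14.png

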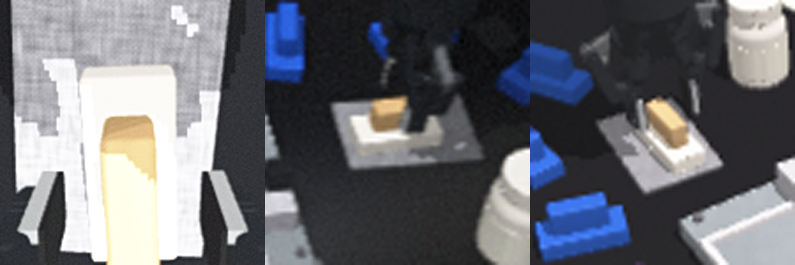

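>>> step_arm(
  increments="0 0 0.2 0 0 0; 0 0 0 0 0 0; 0 0 0 0 0 0",
)

```text
t: 31.53
tool_pos: [0.4789, 0.2996, -0.01]
tool_rot: [3.141, 0.0, -0.001]
contact_force: [0.8, -0.2, 0.0]
opening: 0.045
```

>>> step_arm(
  increments="0 0 0 0 0 0; 0 0 0 0 0 0; 0 0 0 0 0 0; 0 0 0 0 0 0; 0 0 0 0 0 0; 0 0 0 0 0 0; 0 0 0 0 0 0",
  fingers=-1,
  newtons=60,
)

```text
t: 32.12
tool_pos: [0.4796, 0.2999, -0.0093]
tool_rot: [-3.141, -0.0, -0.001]
contact_force: [-0.6, 0.2, 0.3]
opening: 0.0168
```

Run:
```python
from h import *
tri("15",{"wrist":(180,130,150),"scene":(310,150,80),"side":(150,105,80)})
```

```text
32.2667 [ 0.4796  0.2999 -0.0093] [[1.0, 0.0, 0.0], [0.0, -1.0, 0.0], [0.0, -0.0, -1.0]] [0.4 0.9 1.8] 0.0164 [0.43 0.13 1.9  0.   1.11 0.43]
```

View pics/t15.png

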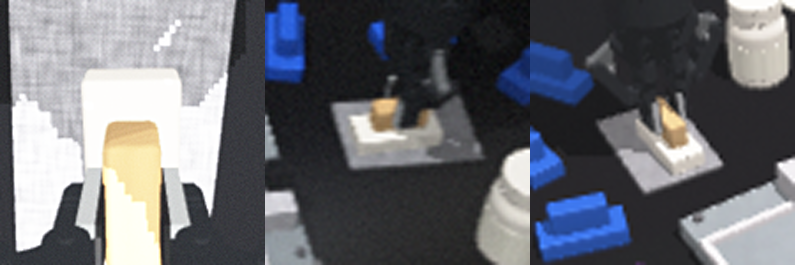

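>>> step_arm(
  increments="0 0 -0.3 0 0 0; 0 0 -0.8 0 0 0; 0 0 -0.9 0 0 0; 0 0 -0.9 0 0 0; 0 0 -0.7 0 0 0; -0.1 0.5 0 0 0 0; -0.1 0.9 0 0 0 0; -0.1 0.9 0 0 0 0; -0.1 0.9 0 0 0 0; -0.1 0.9 0 0 0 0; 0 0.9 0 0 0 0; 0 0.9 0 0 0 0",
)

```text
t: 33.27
tool_pos: [0.4649, 0.1503, 0.0786]
tool_rot: [3.141, 0.001, -0.005]
contact_force: [0.4, 0.4, -1.3]
opening: 0.0165
```

>>> step_arm(
  increments="0 0.9 0 0 0 0; 0 0.9 0 0 0 0; 0 0.9 0 0 0 0; 0 0 0 0 0 0; 0 0 0.6 0 0 0; 0 0 0.6 0 0 0; 0 0 0.4 0 0 0; 0 0 0 0 0 0; 0 0 0 0 0 0; 0 0 0 0 0 0",
)

```text
t: 34.1
tool_pos: [0.467, 0.0849, 0.0407]
tool_rot: [3.142, 0.001, 0.0]
contact_force: [0.1, -0.2, -1.0]
opening: 0.0164
```

Run:
```python
from h import *
tri("16",{"wrist":(120,80,260),"scene":(240,160,100),"side":(180,120,100)})
```

```text
34.25 [0.4677 0.0849 0.0415] [[1.0, 0.001, 0.002], [0.001, -1.0, 0.0], [0.002, -0.0, -1.0]] [-0.3  0.1 -1.3] 0.0163 [ 0.02 -0.16  2.09 -0.    1.21  0.02]
```

View pics/t16.png

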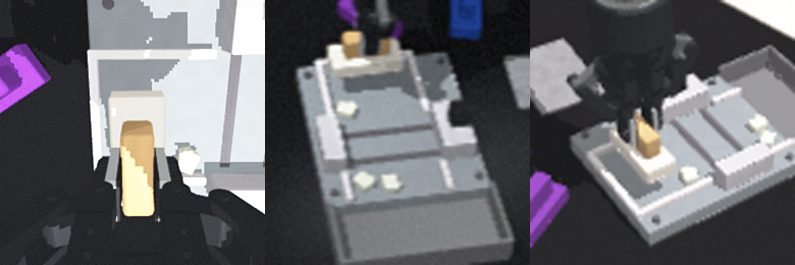

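>>> step_arm(
  increments="0 0 0.5 0 0 0; 0 0 0.4 0 0 0; 0 0 0.2 0 0 0; 0 0 0.05 0 0 0; 0 0 0 0 0 0; 0 0 0 0 0 0; 0 0 0 0 0 0",
)

```text
t: 34.83
tool_pos: [0.4673, 0.0848, 0.0121]
tool_rot: [3.142, 0.001, 0.001]
contact_force: [-0.3, 0.4, -1.5]
opening: 0.0168
```

Run:
```python
from h import *
tri("17",{"wrist":(120,80,260),"scene":(240,160,100),"side":(180,120,100)})
```

```text
34.9833 [0.4672 0.0848 0.0121] [[1.0, 0.0, 0.001], [0.0, -1.0, 0.0], [0.001, -0.0, -1.0]] [ 0.4  0.2 -1.3] 0.0168 [ 0.02 -0.12  2.11  0.    1.16  0.02]
```

View pics/t17.png

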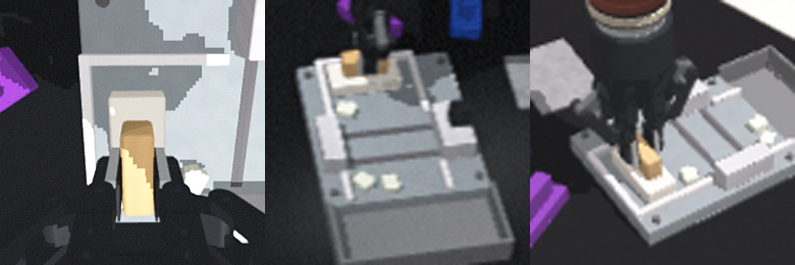

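>>> step_arm(
  increments="0.15 0 0 0 0 0; 0.2 0 0 0 0 0; 0.2 0 0 0 0 0; 0.2 0 0 0 0 0; 0.2 0 0 0 0 0; 0.2 0 0 0 0 0; 0.2 0 0 0 0 0; 0.2 0 0 0 0 0; 0.2 0 0 0 0 0; 0.2 0 0 0 0 0; 0.2 0 0 0 0 0; 0.2 0 0 0 0 0",
)

```text
t: 35.98
tool_pos: [0.5262, 0.0848, 0.0117]
tool_rot: [-3.142, -0.001, 0.0]
contact_force: [0.0, 1.0, -1.3]
opening: 0.0166
```

Run:
```python
from h import *
tri("18",{"wrist":(120,80,260),"scene":(240,160,100),"side":(180,120,100)})
```

```text
36.1333 [0.526  0.0848 0.0118] [[1.0, 0.0, 0.0], [0.0, -1.0, -0.0], [0.0, 0.0, -1.0]] [ 0.6 -0.6 -3.2] 0.0166 [ 0.02  0.02  1.97 -0.    1.15  0.02]
```

View pics/t18.png

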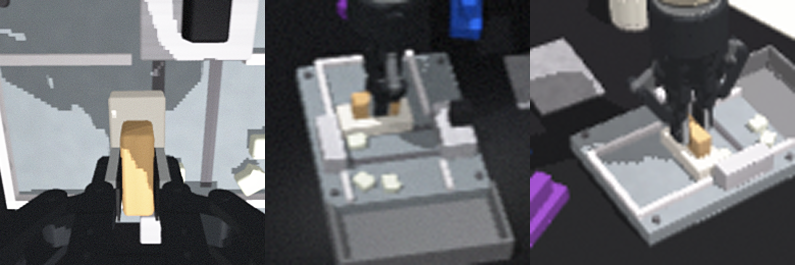

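>>> step_arm(
  increments="0.2 0 0 0 0 0; 0.2 0 0 0 0 0; 0.2 0 0 0 0 0; 0.2 0 0 0 0 0; 0.2 0 0 0 0 0; 0.2 0 0 0 0 0; 0.2 0 0 0 0 0; 0.2 0 0 0 0 0; 0.2 0 0 0 0 0; 0.2 0 0 0 0 0; 0.2 0 0 0 0 0; 0.2 0 0 0 0 0",
)

```text
t: 37.13
tool_pos: [0.5862, 0.0848, 0.0117]
tool_rot: [3.142, 0.0, -0.0]
contact_force: [-0.6, -0.8, -1.5]
opening: 0.0166
```

>>> step_arm(
  increments="0.2 0 0 0 0 0; 0.2 0 0 0 0 0; 0.2 0 0 0 0 0; 0.2 0 0 0 0 0; 0.2 0 0 0 0 0; 0.2 0 0 0 0 0; 0.2 0 0 0 0 0; 0.2 0 0 0 0 0; 0.1 0 0 0 0 0; 0 0 0 0 0 0; 0 0 0 0 0 0",
)

```text
t: 38.05
tool_pos: [0.6282, 0.0848, 0.0117]
tool_rot: [3.142, 0.0, -0.0]
contact_force: [0.0, -0.7, -1.6]
opening: 0.0167
```

Run:
```python
from h import *
tri("19",{"wrist":(120,80,260),"scene":(240,160,100),"side":(180,120,100)})
```

```text
38.2 [0.6278 0.0848 0.0116] [[1.0, 0.0, -0.0], [0.0, -1.0, -0.0], [-0.0, 0.0, -1.0]] [-0.   0.2 -1. ] 0.0163 [ 0.02  0.25  1.72 -0.    1.17  0.02]
```

View pics/t19.png

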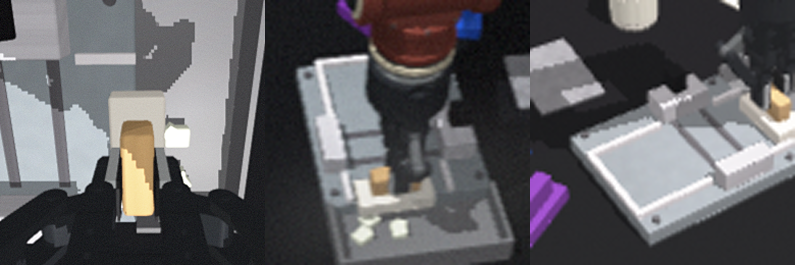

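>>> step_arm(
  increments="0.2 0 0 0 0 0; 0.2 0 0 0 0 0; 0 0 0 0 0 0; 0 0 -0.3 0 0 0; 0 0 -0.8 0 0 0; 0 0 -0.9 0 0 0; 0 0 -0.9 0 0 0; -0.8 0 -0.5 0 0 0; -1 0 0 0 0 0; -1 0 0 0 0 0; -1 0 0 0 0 0; 0 0 0 0 0 0",
)

```text
t: 39.2
tool_pos: [0.5388, 0.0851, 0.0959]
tool_rot: [-3.142, -0.001, 0.007]
contact_force: [0.7, 0.1, -2.1]
opening: 0.0166
```

Run:
```python
from h import *
tri("20",{"wrist":(60,0,384),"scene":(240,160,110),"side":(170,105,130)})
cv2.imwrite("pics/sc20c.png",cv2.resize(load("sc20")["px"][165:275,240:350],(700,700),interpolation=cv2.INTER_CUBIC)[:600])
```

```text
39.35 [0.5439 0.0848 0.0976] [[1.0, 0.0, 0.002], [0.0, -1.0, -0.0], [0.002, 0.0, -1.0]] [ 1.   0.  -1.4] 0.0167 [ 0.02 -0.05  1.88 -0.    1.31  0.02]
```

View pics/t20.png

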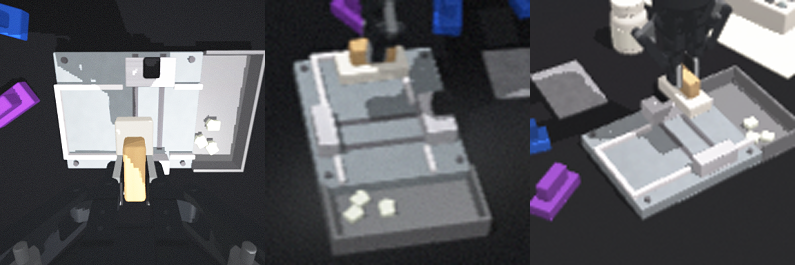

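View pics/sc20c.png

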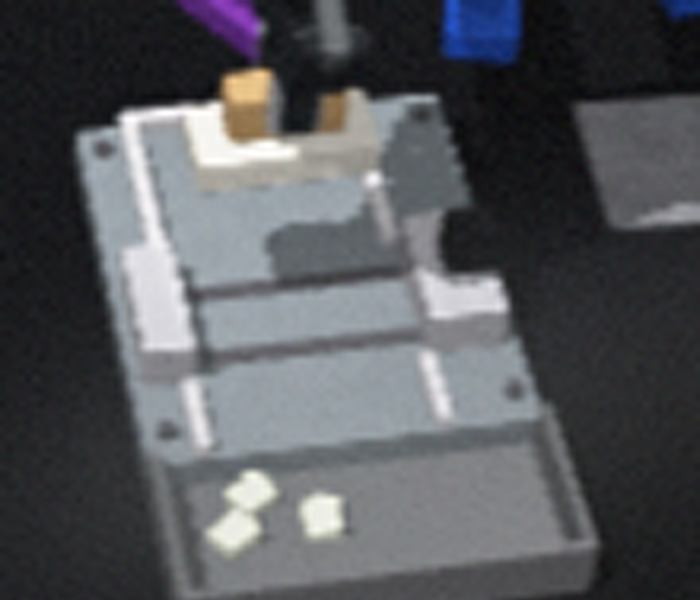

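All three chips are in the trough, at (250,492), (233,530) and (322,515) in the crop, and the bed is clear. Now the scraper goes back on its pad.

>>> step_arm(
  increments="-0.28 -0.6 0 0 0 0; -0.28 -0.95 0 0 0 0; -0.28 -0.95 0 0 0 0; -0.28 -0.95 0 0 0 0; -0.28 -0.95 0 0 0 0; -0.28 -0.95 0 0 0 0; -0.28 -0.95 0 0 0 0; -0.28 -0.95 0 0 0 0; -0.28 -0.95 0 0 0 0; -0.3 -0.97 0 0 0 0; 0 0 0 0 0 0; 0 0 0 0 0 0",
)

```text
t: 40.35
tool_pos: [0.4734, 0.3153, 0.0972]
tool_rot: [-3.142, -0.004, -0.002]
contact_force: [-0.6, 0.6, -0.9]
opening: 0.0165
```

>>> step_arm(
  increments="0 0 0.9 0 0 0; 0 0 0.9 0 0 0; 0 0 0.9 0 0 0; 0 0 0.7 0 0 0; 0 0 0.4 0 0 0; 0 0 0.2 0 0 0; 0 0 0.1 0 0 0; 0 0 0 0 0 0; 0 0 0 0 0 0; 0 0 0 0 0 0",
)

```text
t: 41.18
tool_pos: [0.4738, 0.3145, -0.0043]
tool_rot: [-3.14, -0.0, -0.004]
contact_force: [0.1, 0.5, -1.4]
opening: 0.0164
```

Run:
```python
from h import *
tri("21",{"wrist":(150,80,230),"scene":(310,150,80),"side":(150,105,80)})
```

```text
41.3333 [ 0.4732  0.3143 -0.0048] [[1.0, 0.0, 0.001], [0.0, -1.0, 0.001], [0.001, -0.001, -1.0]] [ 0.7 -0.1 -1.9] 0.0165 [ 0.46  0.13  1.89 -0.    1.12  0.45]
```

View pics/t21.png

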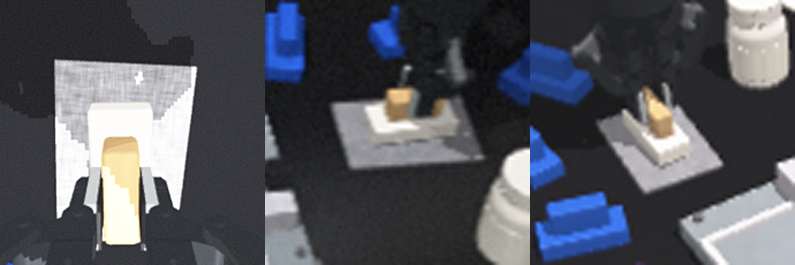

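>>> step_arm(
  increments="0 0 0.1 0 0 0; 0 0 0.06 0 0 0; 0 0 0 0 0 0; 0 0 0 0 0 0",
)

```text
t: 41.67
tool_pos: [0.4729, 0.3142, -0.0093]
tool_rot: [-3.141, -0.001, -0.001]
contact_force: [-0.7, -0.2, 2.5]
opening: 0.0167
```

>>> step_arm(
  increments="0 0 0.02 0 0 0; 0 0 0 0 0 0; 0 0 0 0 0 0",
)

```text
t: 41.92
tool_pos: [0.4729, 0.3142, -0.0093]
tool_rot: [-3.141, -0.001, -0.001]
contact_force: [-2.4, -1.1, 5.7]
opening: 0.0166
```

>>> step_arm(
  increments="0 0 0 0 0 0; 0 0 0 0 0 0; 0 0 0 0 0 0; 0 0 0 0 0 0; 0 0 -0.3 0 0 0; 0 0 -0.8 0 0 0; 0 0 -1 0 0 0; 0 0 -1 0 0 0; 0 0 -1 0 0 0; 0 0 -1 0 0 0; 0 0 -1 0 0 0; 0 0 0 0 0 0",
  fingers=0.06,
)

```text
t: 42.92
tool_pos: [0.4761, 0.3158, 0.1496]
tool_rot: [-3.137, -0.001, -0.016]
contact_force: [0.7, 0.1, 1.6]
opening: 0.0453
```

Run:
```python
from h import *
tri("22",{"wrist":(150,80,230),"scene":(310,150,80),"side":(150,105,80)})
W=load("wr22")
hsv=cv2.cvtColor(W["px"],cv2.COLOR_BGR2HSV)
m=((hsv[...,0]>8)&(hsv[...,0]<28)&(hsv[...,1]>70)).astype(np.uint8)
n,l,s,c=cv2.connectedComponentsWithStats(m)
k=1+np.argmax(s[1:,4]);pts=np.argwhere(l==k)[:,::-1]
P=np.array([onz(W,u,v,.044)[:2] for u,v in pts]);print("grip rect",cv2.minAreaRect((P*1000).astype(np.float32)))
S=load("sc22");cv2.imwrite("pics/sc22b.png",cv2.resize(S["px"][80:310,60:420],(800,511)))
```

```text
43.0667 [0.4724 0.314  0.1422] [[1.0, 0.0, 0.0], [0.0, -1.0, 0.0], [0.0, -0.0, -1.0]] [ 0.3 -0.4 -1. ] 0.0452 [ 0.46 -0.05  1.8   0.    1.39  0.46]
grip rect ((471.7981872558594, 316.00872802734375), (16.614925384521484, 51.719120025634766), 0.20628279447555542)
```

View pics/t22.png

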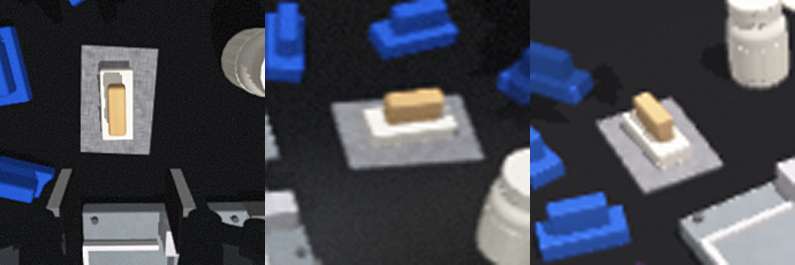

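View pics/sc22b.png

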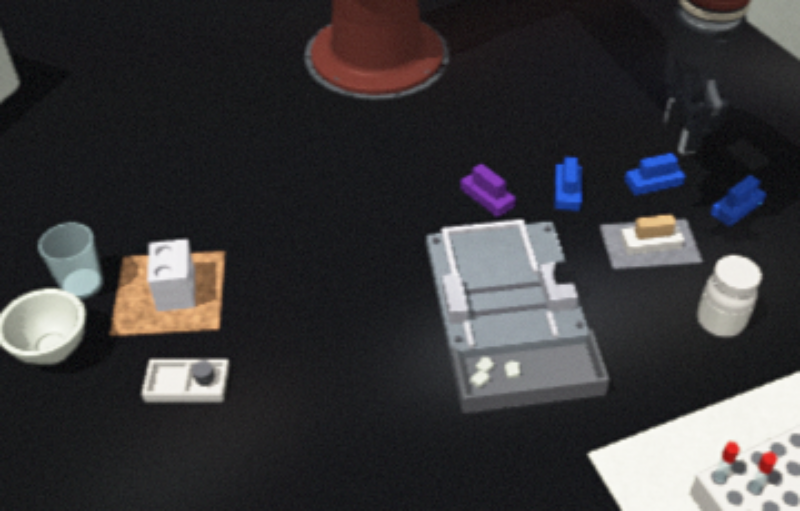

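Scraper stands centred on the pad. Before the tilted grasp I check how far the gripper body sits behind the tips, using earlier side and scene pictures.

Run:
```python
from h import *
T=np.array([.4724,.314,.1422])
for f in ("sc22","si22"):
    d=load(f); im=d["px"].copy(); 
    for k,h in enumerate([0,.03,.043,.073,.103,.13]):
        u=proj(d,T+[0,0,h]);print(f,h,u.round(1))
    u,v=proj(d,T+[0,0,.05]).astype(int)
    x0,y0=max(u-45,0),max(v-45,0)
    c=cv2.convertScaleAbs(im[y0:y0+90,x0:x0+90],alpha=2.5,beta=20)
    c=cv2.resize(c,(400,400),interpolation=cv2.INTER_CUBIC)
    for h in [0,.03,.043,.073,.103]:
        a=(proj(d,T+[0,0,h])-[x0,y0])*400/90
        cv2.circle(c,(int(a[0]),int(a[1])),2,(0,0,255),-1);cv2.putText(c,str(int(h*1000)),(int(a[0])+40,int(a[1])),0,.4,(0,255,255))
    cv2.imwrite("pics/b_%s.png"%f,c)
cv2.imwrite("pics/b.png",np.hstack([cv2.imread("pics/b_sc22.png"),cv2.imread("pics/b_si22.png")]))
```

```text
sc22 0 [361.6 153.3]
sc22 0.03 [363.7 145. ]
sc22 0.043 [364.7 141.3]
sc22 0.073 [367.  132.5]
sc22 0.103 [369.3 123.4]
sc22 0.13 [371.5 114.8]
si22 0 [182.3 109.2]
si22 0.03 [180.8 100. ]
si22 0.043 [180.1  95.9]
si22 0.073 [178.5  86.2]
si22 0.103 [176.8  76. ]
si22 0.13 [175.3  66.4]
```

View pics/b.png

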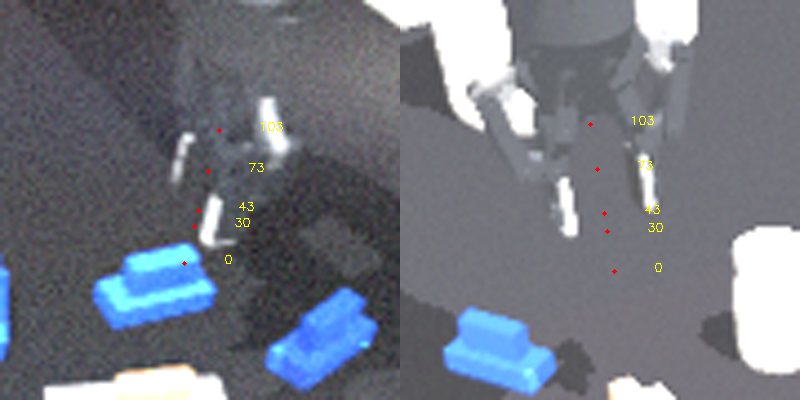

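>>> step_arm(
  increments="0 0.5 -0.5 0 0 0; 0 0.97 -0.3 0 0 0; 0 0.97 0 0 0 0; 0 0.97 0 0 0 0; 0 0.97 0 0 0 0; 0 0.97 0 0 0 0; 0 0.97 0 0 0 0; 0 0.97 0 0 0 0; 0 0.97 0 0 0 0; 0 0.97 0 0 0 0; 0 0.97 0 0 0 0; 0 0.97 0 0 0 0",
  fingers=1,
)

```text
t: 44.07
tool_pos: [0.4712, 0.0337, 0.16]
tool_rot: [-3.141, -0.001, 0.006]
contact_force: [-0.3, 0.2, 0.8]
opening: 0.0852
```

>>> step_arm(
  increments="0 0.97 0 0 0 0; 0 0.97 0 0 0 0; 0 0.97 0 0 0 0; 0 0.97 0 0 0 0; 0 0.97 0 0 0 0; 0 0.97 0 0 0 0; 0 0.97 0 0 0 0; 0 0.97 0 0 0 0; 0 0.97 0 0 0 0; 0 0.97 0 0 0 0; -0.2 0.33 0.6 0 0 0; 0 0 0.8 0 0 0",
)

```text
t: 45.07
tool_pos: [0.4676, -0.2183, 0.1269]
tool_rot: [3.14, -0.004, 0.001]
contact_force: [-0.0, -0.9, -0.5]
opening: 0.0856
```

>>> step_arm(
  increments="0 0 0 -0.982 0 0; 0 0 0 -0.982 0 0; 0 0 0 -0.982 0 0; 0 0 0 -0.982 0 0; 0 0 0 -0.982 0 0; 0 0 0 -0.982 0 0; 0 0 0 -0.982 0 0; 0 0 0 -0.98 0 0; 0 0 0 0 0 0; 0 0 0 0 0 0; 0 0 0 0 0 0",
)

```text
t: 45.98
tool_pos: [0.4675, -0.2161, 0.1267]
tool_rot: [2.358, 0.001, -0.002]
contact_force: [-0.6, 0.7, 0.1]
opening: 0.0858
```

Run:
```python
from h import *
tri("23",{"wrist":(64,0,384),"scene":(30,60,220),"side":(230,120,230)})
```

```text
46.1333 [ 0.4682 -0.2169  0.1283] [[1.0, -0.002, 0.0], [-0.001, -0.707, -0.707], [0.002, 0.707, -0.707]] [0.3 0.7 0.1] 0.0855 [-0.15 -0.17  2.11 -0.84  1.22  0.17]
```

View pics/t23.png

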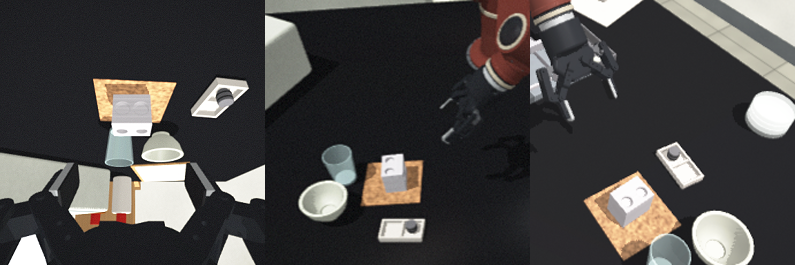

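Run:
```python
from h import *
W=load("wr23")["px"][100:250,170:320]
cv2.imwrite("pics/z23.png",cv2.resize(W,(600,600),interpolation=cv2.INTER_CUBIC))
S=load("sc23")["px"][180:240,120:190]
cv2.imwrite("pics/z23s.png",cv2.resize(S,(700,600),interpolation=cv2.INTER_CUBIC))
```

```text
(no output)
```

View pics/z23.png

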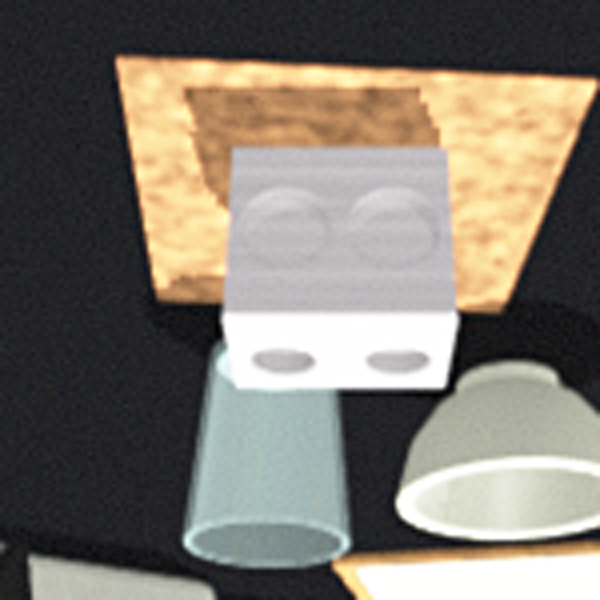

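View pics/z23s.png

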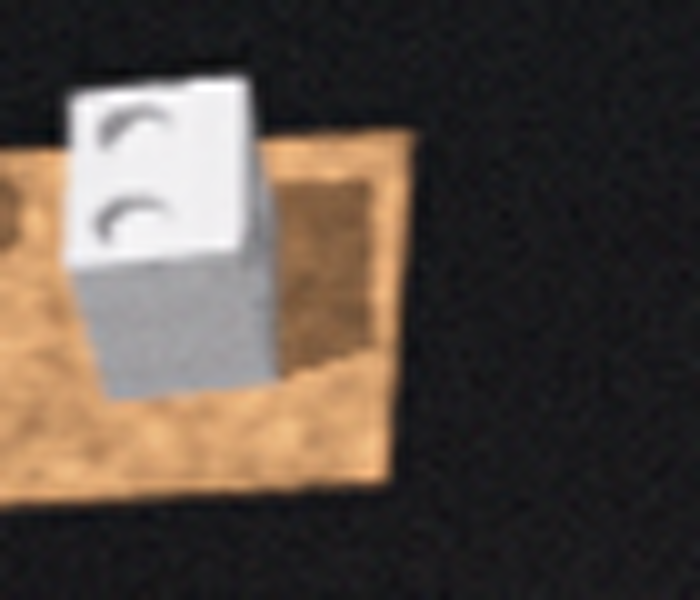

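Run:
```python
from h import *
W=load("wr23");S=load("sc23")
w=lambda u,v:(170+u/4-.4,100+v/4-.4); s=lambda u,v:(120+u/10-.45,180+v/10-.45)
ow=[(W,w(*t),l) for t,l in [((232,148),(-.032,.023,.0)),((446,148),(.032,.023,.0)),((458,312),(.032,.023,.058)),((223,312),(-.032,.023,.058)),((448,388),(.032,-.023,.058)),((228,385),(-.032,-.023,.058))]]
os_=[(S,s(*t),l) for t,l in [((70,92),(-.032,-.023,.058)),((249,77),(-.032,.023,.058)),((241,248),(.032,.023,.058)),((65,270),(.032,-.023,.058)),((276,378),(.032,.023,0)),((107,400),(.032,-.023,0))]]
for o in (ow,os_,ow+os_):
    p,r=fitpose(o,[.467,-.31,0]);print(p.round(4),r.round(1).tolist())
```

```text
[ 0.4663 -0.3102 -0.0104] [[0.1, -1.2], [0.4, -0.7], [-0.2, 1.1], [-0.2, 0.7], [-1.7, -0.2], [1.8, 0.3]]
[ 4.657e-01 -3.104e-01 -4.000e-04] [[0.4, 0.0], [-0.6, -0.2], [-0.0, -0.2], [0.0, -0.5], [0.1, 0.6], [0.1, 0.3]]
[ 0.4662 -0.3102 -0.0083] [[0.0, -1.1], [0.4, -0.7], [-0.3, 1.1], [-0.3, 0.8], [-1.7, -0.2], [1.8, 0.3], [0.6, 0.1], [-0.4, 0.0], [-0.1, 0.0], [0.0, -0.4], [0.1, 0.8], [0.1, 0.4]]
```

>>> step_arm(
  increments="-0.08 -0.16 0.8 0 0 0; 0 0 0.9 0 0 0; 0 0 0.9 0 0 0; 0 0 0.9 0 0 0; 0 0 0.8 0 0 0; 0 0 0.6 0 0 0; 0 0 0.6 0 0 0; 0 0 0.5 0 0 0; 0 0 0.4 0 0 0; 0 0 0 0 0 0; 0 0 0 0 0 0",
)

```text
t: 47.05
tool_pos: [0.4656, -0.3267, 0.0113]
tool_rot: [2.356, -0.001, -0.0]
contact_force: [-0.5, 0.2, -0.3]
opening: 0.0856
```

Run:
```python
from h import *
tri("24",{"wrist":(114,60,300),"scene":(80,130,130),"side":(280,160,160)})
```

```text
47.2 [ 0.4665 -0.3262  0.0121] [[1.0, -0.0, 0.001], [0.001, -0.707, -0.707], [0.001, 0.707, -0.707]] [ 0.7 -0.6  0.1] 0.0851 [-0.37  0.06  2.12 -0.99  0.9   0.25]
```

View pics/t24.png

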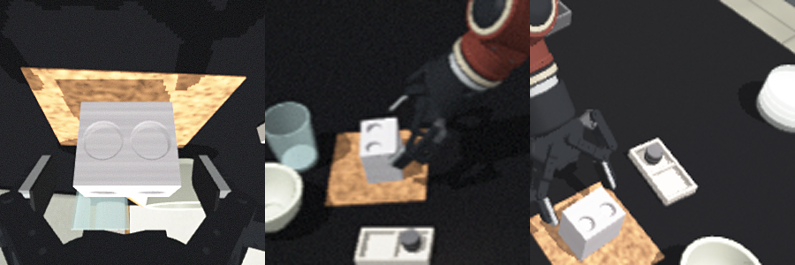

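q4 is near its limit at −0.99, so I ease the tilt by 10° before going on.

>>> step_arm(
  increments="0 0 0 0.6 0 0; 0 0 0 0.6 0 0; 0 0 0 0.55 0 0; 0 0 0 0 0 0; 0 -0.09 0.3 0 0 0; 0 -0.09 0.3 0 0 0; 0 0 0.17 0 0 0; 0 0 0 0 0 0; 0 0 0 0 0 0",
)

```text
t: 47.95
tool_pos: [0.4649, -0.333, -0.0086]
tool_rot: [2.532, 0.002, -0.003]
contact_force: [0.2, -0.0, -0.2]
opening: 0.0854
```

Run:
```python
from h import *
tri("25",{"wrist":(114,60,300),"scene":(80,130,130),"side":(280,160,160)})
```

```text
48.1 [ 0.4658 -0.3335 -0.0072] [[1.0, 0.001, 0.0], [0.001, -0.819, -0.573], [-0.0, 0.573, -0.819]] [ 0.4 -0.5 -0.6] 0.0856 [-0.47  0.06  2.09 -0.75  0.85  0.  ]
```

View pics/t25.png

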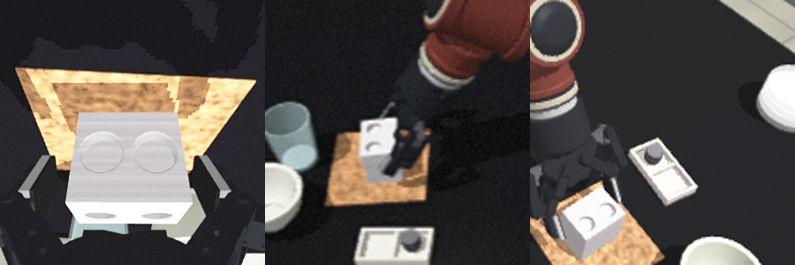

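>>> step_arm(
  increments="0 0 0 0 0 0; 0 0 0 0 0 0; 0 0 0 0 0 0; 0 0 0 0 0 0; 0 0 0 0 0 0; 0 0 0 0 0 0; 0 0 0 0 0 0",
  fingers=-1,
  newtons=80,
)

```text
t: 48.68
tool_pos: [0.4666, -0.3337, -0.0063]
tool_rot: [2.531, 0.0, 0.002]
contact_force: [2.0, 5.1, 4.7]
opening: 0.0633
```

Run:
```python
from h import *
tri("26",{"wrist":(114,60,300),"scene":(80,130,130),"side":(280,160,160)})
```

```text
48.8333 [ 0.4666 -0.3337 -0.0063] [[1.0, -0.0, 0.002], [0.001, -0.819, -0.574], [0.001, 0.574, -0.819]] [1.  6.  5.6] 0.0637 [-0.47  0.06  2.09 -0.75  0.85  0.  ]
```

View pics/t26.png

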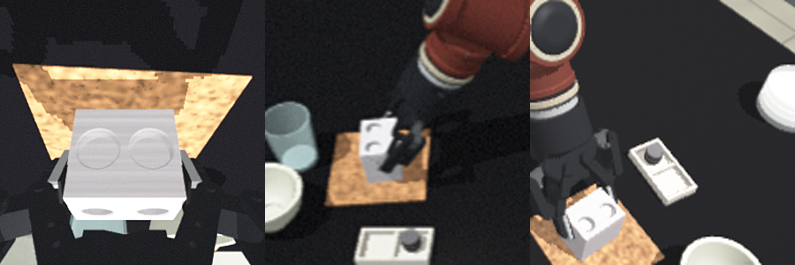

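Held securely. Lift, carry towards the clamp, then rotate.

>>> step_arm(
  increments="0 0.1 -0.14 0 0 0; 0 0.5 -0.7 0 0 0; 0 0.54 -0.77 0 0 0; 0 0.54 -0.77 0 0 0; 0 0.54 -0.77 0 0 0; 0 0.54 -0.77 0 0 0; 0 0 0 0 0 0; 0 0 0 0 0 0",
)

```text
t: 49.5
tool_pos: [0.4657, -0.3341, 0.1129]
tool_rot: [2.531, -0.001, 0.001]
contact_force: [0.3, -0.0, -3.2]
opening: 0.0628
```

Run:
```python
from h import *
tri("27",{"wrist":(114,60,300),"scene":(80,110,150),"side":(260,120,190)})
```

```text
49.65 [ 0.4639 -0.3331  0.1094] [[1.0, 0.002, -0.004], [-0.0, -0.821, -0.571], [-0.004, 0.571, -0.821]] [-0.4 -0.4 -2.9] 0.0629 [-0.47 -0.14  2.05 -0.64  1.03 -0.19]
```

View pics/t27.png

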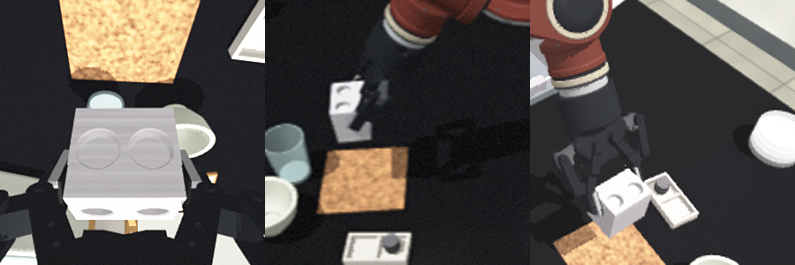

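>>> step_arm(
  increments="0.1 -0.4 -0.3 0 0 0; 0.182 -0.695 -0.551 0 0 0; 0.182 -0.695 -0.551 0 0 0; 0.182 -0.695 -0.551 0 0 0; 0.182 -0.695 -0.551 0 0 0; 0.182 -0.695 -0.551 0 0 0; 0.182 -0.695 -0.551 0 0 0; 0.182 -0.695 -0.551 0 0 0; 0.182 -0.695 -0.551 0 0 0; 0.182 -0.695 -0.551 0 0 0; 0.182 -0.695 -0.551 0 0 0; 0.182 -0.695 -0.551 0 0 0",
)

```text
t: 50.65
tool_pos: [0.5171, -0.0769, 0.1252]
tool_rot: [2.531, 0.002, -0.005]
contact_force: [1.3, -0.4, -3.5]
opening: 0.0628
```

>>> step_arm(
  increments="0.182 -0.695 -0.551 0 0 0; 0.182 -0.695 -0.551 0 0 0; 0.182 -0.695 -0.551 0 0 0; 0.182 -0.695 -0.551 0 0 0; 0.182 -0.695 -0.551 0 0 0; 0.182 -0.695 -0.551 0 0 0; 0.182 -0.695 -0.551 0 0 0; 0.182 -0.695 -0.551 0 0 0; 0.1 -0.3 -0.25 0 0 0; 0 0 0 0 0 0; 0 0 0 0 0 0",
)

```text
t: 51.57
tool_pos: [0.5565, 0.1084, 0.1377]
tool_rot: [2.53, 0.002, -0.003]
contact_force: [0.3, 0.1, -3.2]
opening: 0.0632
```

Run:
```python
from h import *
tri("28",{"wrist":(114,60,300),"scene":(200,60,200),"side":(140,60,200)})
```

```text
51.7167 [0.5565 0.1076 0.1385] [[1.0, 0.0, -0.002], [-0.001, -0.819, -0.574], [-0.001, 0.574, -0.819]] [ 0.  -0.8 -3.4] 0.0629 [ 0.36  0.15  1.7  -0.57  1.54  0.45]
```

View pics/t28.png

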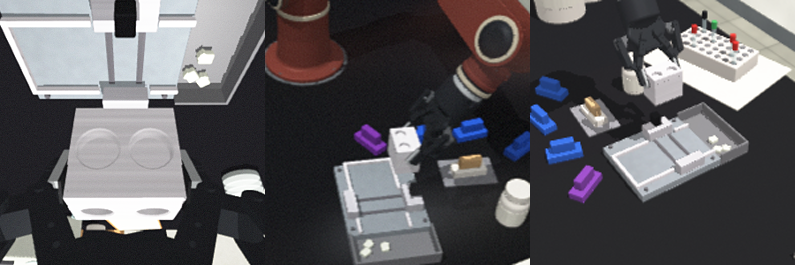

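>>> step_arm(
  increments="0 0 0 0.982 0 0; 0 0 0 0.982 0 0; 0 0 0 0.982 0 0; 0 0 0 0.982 0 0; 0 0 0 0.982 0 0; 0 0 0 0.982 0 0; 0 0 0 0.982 0 0; 0 0 0 0.982 0 0",
)

```text
t: 52.38
tool_pos: [0.5571, 0.1074, 0.1402]
tool_rot: [-2.963, 0.001, -0.003]
contact_force: [-0.1, 0.5, -3.5]
opening: 0.0633
```

>>> step_arm(
  increments="0 0 0 0.982 0 0; 0 0 0 0.982 0 0; 0 0 0 0.982 0 0; 0 0 0 0.982 0 0; 0 0 0 0.982 0 0; 0 0 0 0.982 0 0; 0 0 0 0.982 0 0; 0 0 0 0.982 0 0; 0 0 0 0 0 0; 0 0 0 0 0 0",
)

```text
t: 53.22
tool_pos: [0.5562, 0.1074, 0.1374]
tool_rot: [-2.183, 0.004, 0.003]
contact_force: [-0.5, -0.2, -2.7]
opening: 0.063
```

Run:
```python
from h import *
tri("29",{"wrist":(114,60,300),"scene":(200,60,200),"side":(160,60,180)})
o=ctrl.get_obs();M=rot(o['tool_rot'])
print("tilt",np.degrees(np.arctan2(M[1,2],-M[2,2])), "block", o['tool_pos']+M@np.array([-.0006,.0013,-.0422]))
```

```text
53.3667 [0.5575 0.1087 0.1403] [[1.0, 0.002, 0.0], [0.001, -0.575, 0.818], [0.002, -0.818, -0.575]] [ 0.8  0.5 -3.3] 0.063 [-0.39  0.13  1.86  0.86  1.62 -0.57]
tilt 54.89069173389694 block [0.55692644 0.07346826 0.16351465]
```

View pics/t29.png

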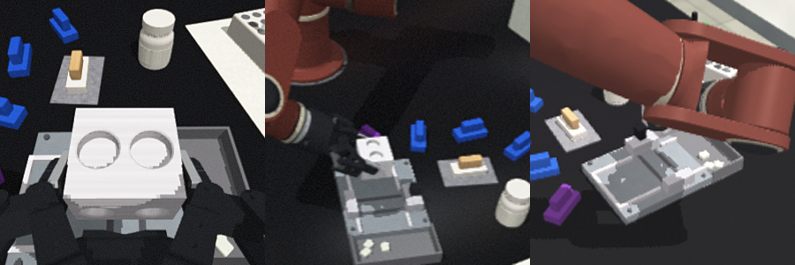

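>>> step_arm(
  increments="0 0.4 0.28 0 0 0; 0 0.5 0.35 0 0 0; 0 0.5 0.35 0 0 0; 0 0.5 0.35 0 0 0; 0 0.42 0.3 0 0 0; 0 0.3 0.206 0 0 0; 0 0 0 0 0 0; 0 0 0 0 0 0; 0 0 0 0 0 0",
)

```text
t: 54.12
tool_pos: [0.5576, 0.1088, 0.0597]
tool_rot: [-2.181, -0.001, -0.001]
contact_force: [-0.8, 0.2, -2.4]
opening: 0.0631
```

Run:
```python
from h import *
tri("30",{"wrist":(114,60,300),"scene":(230,130,150),"side":(160,60,180)})
o=ctrl.get_obs();M=rot(o['tool_rot'])
print("tilt",np.degrees(np.arctan2(M[1,2],-M[2,2])), "block", o['tool_pos']+M@np.array([-.0006,.0013,-.0422]))
```

```text
54.2667 [0.5579 0.1086 0.0602] [[1.0, 0.002, 0.001], [0.0, -0.573, 0.819], [0.002, -0.819, -0.573]] [ 0.1 -0.7 -2.4] 0.0629 [-0.39  0.26  1.88  0.86  1.53 -0.68]
tilt 55.016177334286624 block [0.55723052 0.07325183 0.08332864]
```

View pics/t30.png

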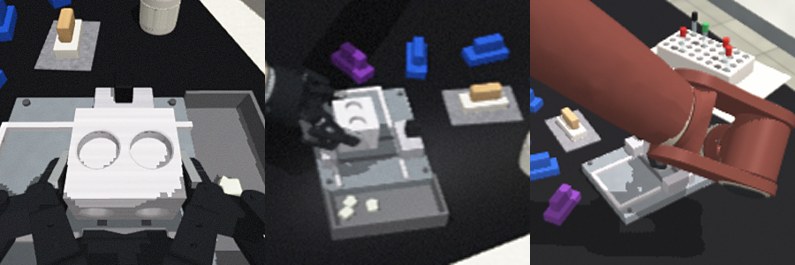

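Run:
```python
from h import *
S=load("sc30")["px"][160:240,255:335]
W=load("wr30")["px"][130:250,170:340]
cv2.imwrite("pics/z30.png",cv2.resize(S,(600,600),interpolation=cv2.INTER_CUBIC))
cv2.imwrite("pics/z30w.png",cv2.resize(W,(765,540),interpolation=cv2.INTER_CUBIC))
```

```text
(no output)
```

View pics/z30.png

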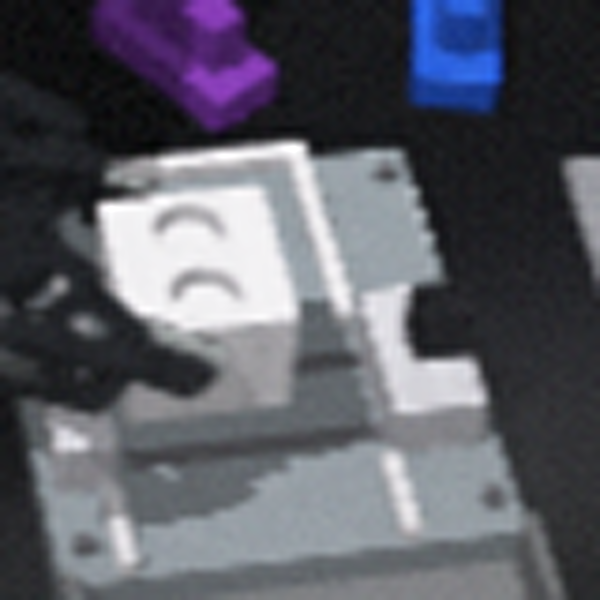

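View pics/z30w.png

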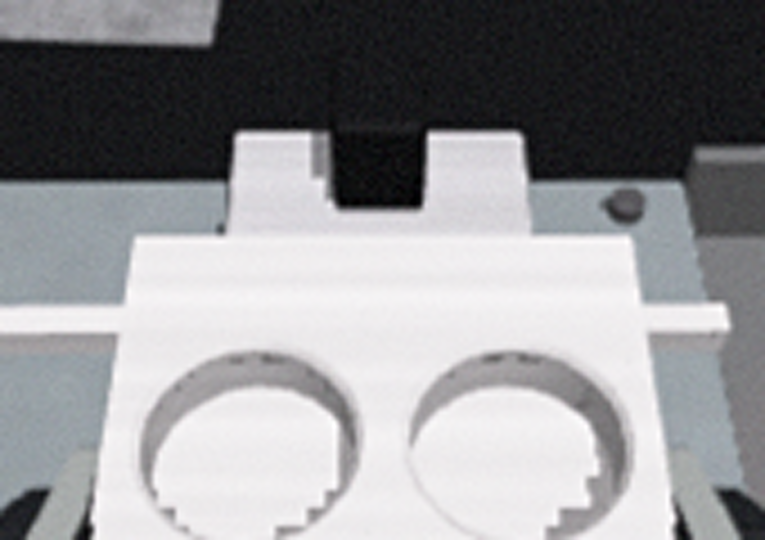

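Run:
```python
from h import *
S=load("sc30");s=lambda u,v:np.array((255+u/7.5-.43,160+v/7.5-.43))
P=[((100,205),(-.032,-.029,.023)),((266,188),(-.032,.029,.023)),((298,318),(.032,.029,.023)),((288,402),(.032,.029,-.023))]
f=lambda p:np.ravel([proj(S,p[:3]+(R.from_rotvec(p[3:]).as_matrix()@np.array(l)))-s(*t) for t,l in P])
f2=lambda p:f(np.r_[p[:3],0,0,p[3]])
r=least_squares(f2,[.557,.073,.083,0]);print(r.x.round(4),r.fun.round(1))
```

```text
[ 0.5468  0.0771  0.0704 -0.0069] [ 0.4 -0.3 -0.6 -0.1  0.1  0.1  0.1  0.3]
```

>>> step_arm(
  increments="-0.02 0.3 0.24 0 0 0; 0 0.3 0.22 0 0 0; 0 0.25 0.18 0 0 0; 0 0.2 0.14 0 0 0; 0 0.1 0.07 0 0 0; 0 0 0 0 0 0; 0 0 0 0 0 0; 0 0 0 0 0 0",
)

```text
t: 54.93
tool_pos: [0.5569, 0.1098, 0.0238]
tool_rot: [-2.181, -0.001, -0.0]
contact_force: [0.3, 0.5, -2.4]
opening: 0.0631
```

Run:
```python
from h import *
tri("31",{"wrist":(114,60,300),"scene":(240,150,110),"side":(160,60,180)})
o=ctrl.get_obs();M=rot(o['tool_rot'])
print("tilt",np.degrees(np.arctan2(M[1,2],-M[2,2])), "block", o['tool_pos']+M@np.array([-.0006,.0013,-.0422]))
```

```text
55.0833 [0.557  0.1097 0.024 ] [[1.0, 0.001, 0.0], [0.0, -0.573, 0.819], [0.001, -0.819, -0.573]] [-0.8 -0.4 -3.1] 0.0632 [-0.39  0.32  1.88  0.86  1.48 -0.72]
tilt 55.031726375005114 block [0.55636513 0.0743563  0.04709903]
```

View pics/t31.png

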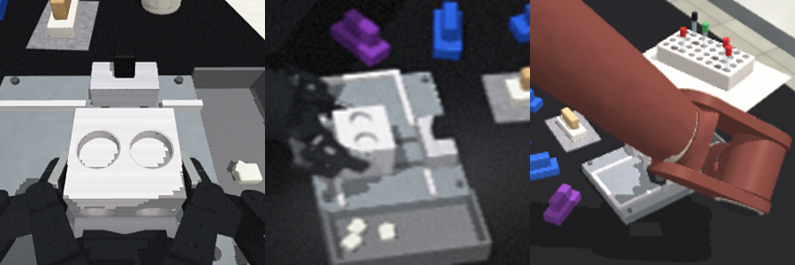

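>>> step_arm(
  increments="0 0.06 0.04 0 0 0; 0 0.05 0.035 0 0 0; 0 0 0 0 0 0; 0 0 0 0 0 0",
)

```text
t: 55.42
tool_pos: [0.5568, 0.1097, 0.0204]
tool_rot: [-2.181, -0.0, -0.0]
contact_force: [0.7, 0.1, -2.0]
opening: 0.0629
```

>>> step_arm(
  increments="0 0.033 0.023 0 0 0; 0 0 0 0 0 0; 0 0 0 0 0 0",
)

```text
t: 55.67
tool_pos: [0.5568, 0.1098, 0.0204]
tool_rot: [-2.179, -0.001, 0.0]
contact_force: [-2.1, -2.5, 5.0]
opening: 0.0629
```

>>> step_arm(
  increments="0 0 0 0 0 0; 0 0 0 0 0 0; 0 0 0 0 0 0; 0 0 0 0 0 0; 0 0 0 0 0 0",
  fingers=1,
)

```text
t: 56.08
tool_pos: [0.5566, 0.1099, 0.0191]
tool_rot: [-2.181, -0.0, 0.0]
contact_force: [0.2, 0.1, 0.1]
opening: 0.0857
```

Run:
```python
from h import *
tri("32",{"wrist":(114,60,300),"scene":(240,150,110),"side":(160,60,180)})
W=load("wr32")["px"][110:270,140:380]
cv2.imwrite("pics/z32w.png",cv2.resize(W,(780,520),interpolation=cv2.INTER_CUBIC))
```

```text
56.2333 [0.5566 0.1098 0.0191] [[1.0, 0.0, -0.0], [0.0, -0.573, 0.82], [-0.0, -0.82, -0.573]] [ 0.1 -0.5  0.3] 0.0852 [-0.39  0.33  1.88  0.86  1.48 -0.73]
```

View pics/z32w.png

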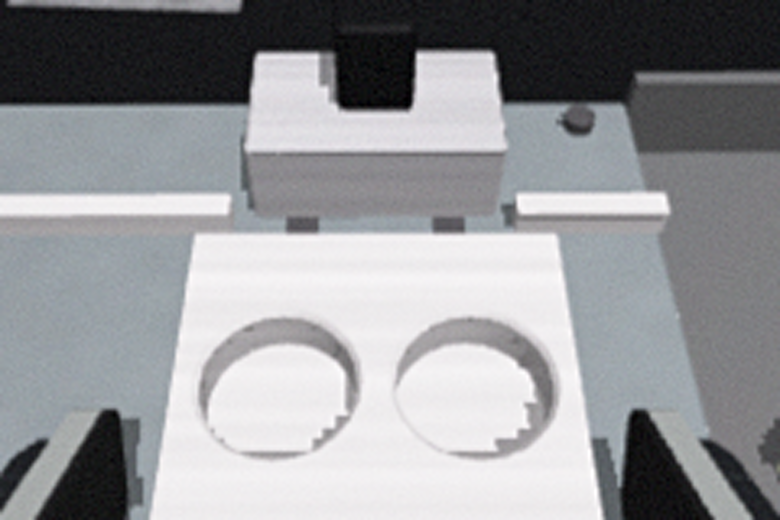

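Block is down with the wells up, centred on the jaws (mid 376 for both in the crop). Retreat along the tool axis, then return to vertical.

>>> step_arm(
  increments="0 0 -0.3 0 0 0; 0 0 -0.6 0 0 0; 0 0 -0.9 0 0 0; 0 0 -0.9 0 0 0; 0 0 -0.9 0 0 0; 0 0 -0.9 0 0 0; 0 -0.8 -0.6 0 0 0; 0 -0.8 -0.6 0 0 0; 0 0 0 0 0 0",
)

```text
t: 56.98
tool_pos: [0.5597, 0.0129, 0.1397]
tool_rot: [-2.185, -0.004, -0.011]
contact_force: [0.2, -0.7, 0.5]
opening: 0.0851
```

>>> step_arm(
  increments="0 0 0 -0.96 0 0; 0 0 0 -0.96 0 0; 0 0 0 -0.96 0 0; 0 0 0 -0.96 0 0; 0 0 0 -0.96 0 0; 0 0 0 -0.96 0 0; 0 0 0 -0.96 0 0; 0 0 0 -0.96 0 0; 0 0 0 -0.96 0 0; 0 0 0 -0.96 0 0; 0 0 0 0 0 0; 0 0 0 0 0 0",
  fingers=0,
)

```text
t: 57.98
tool_pos: [0.5566, 0.0165, 0.1341]
tool_rot: [-3.14, -0.003, -0.0]
contact_force: [0.5, -1.5, 0.1]
opening: 0.0426
```

Run:
```python
from h import *
tri("33",{"wrist":(64,0,384),"scene":(240,150,110),"side":(160,90,150)})
cv2.imwrite("pics/w33b.png",cv2.resize(load("wr33")["px"],(768,576)))
```

```text
58.1333 [0.5565 0.0148 0.1335] [[1.0, -0.001, -0.001], [-0.001, -1.0, 0.002], [-0.001, -0.002, -1.0]] [-0.9  0.5 -0.2] 0.0427 [-0.11 -0.06  1.83  0.    1.37 -0.11]
```

View pics/t33.png

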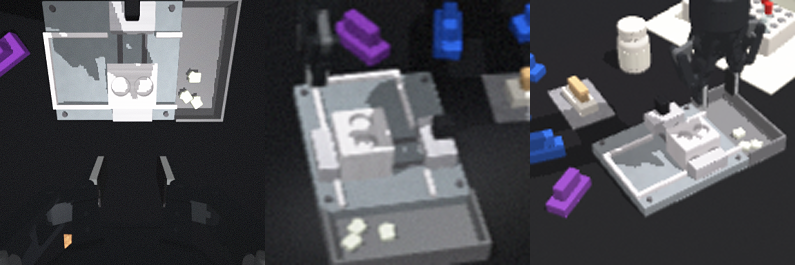

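View pics/w33b.png

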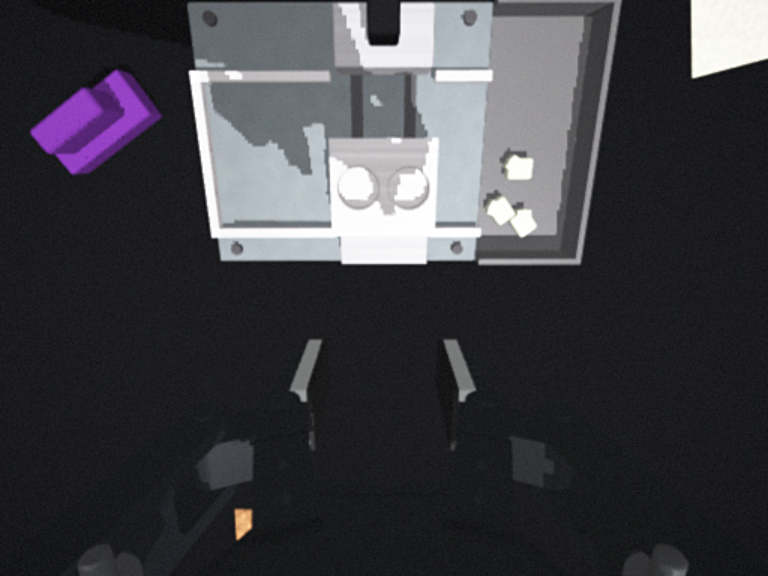

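>>> step_arm(
  increments="0 -0.6 0 0 0 0; 0 -0.9 0 0 0 0; 0 -0.9 0 0 0 0; 0 -0.9 0 0 0 0; 0 -0.9 0 0 0 0; 0 -0.9 0 0 0 0; 0.02 -0.9 0 0 0 0; 0 0 0 0 0 0; 0 0 0 0 0 0; 0 0 0 0 0 0",
)

```text
t: 58.97
tool_pos: [0.5572, 0.1646, 0.1334]
tool_rot: [-3.141, 0.002, 0.001]
contact_force: [-0.5, -0.7, -0.3]
opening: 0.0426
```

>>> step_arm(
  increments="0 0 0.9 0 0 0; 0 0 0.9 0 0 0; 0 0 0.9 0 0 0; 0 0 0.8 0 0 0; 0 0 0.5 0 0 0; 0 0 0.34 0 0 0; 0 0 0 0 0 0; 0 0 0 0 0 0",
)

```text
t: 59.63
tool_pos: [0.5575, 0.1655, 0.0256]
tool_rot: [-3.141, 0.001, -0.0]
contact_force: [0.0, 0.5, -0.1]
opening: 0.0427
```

>>> step_arm(
  increments="0 0 0 0 0 0; 0 0 0 0 0 0; 0 0 0 0 0 0; 0 0 0 0 0 0; 0 0 0 0 0 0; 0 0 0 0 0 0",
  fingers=-1,
  newtons=50,
)

```text
t: 60.13
tool_pos: [0.5568, 0.1661, 0.0272]
tool_rot: [-3.141, -0.001, 0.002]
contact_force: [-5.1, -0.5, 6.5]
opening: 0.0162
```

>>> step_arm(
  increments="0 0.1 0 0 0 0; 0 0.2 0 0 0 0; 0 0.2 0 0 0 0; 0 0.2 0 0 0 0; 0 0.2 0 0 0 0; 0 0.2 0 0 0 0; 0 0.2 0 0 0 0; 0 0.1 0 0 0 0; 0 0.1 0 0 0 0; 0 0 0 0 0 0",
)

```text
t: 60.97
tool_pos: [0.557, 0.1293, 0.0272]
tool_rot: [-3.139, -0.001, 0.001]
contact_force: [-5.5, 0.7, 5.3]
opening: 0.0164
```

>>> step_arm(
  increments="0 0.06 0 0 0 0; 0 0.06 0 0 0 0; 0 0.04 0 0 0 0; 0 0 0 0 0 0; 0 0 0 0 0 0",
)

```text
t: 61.38
tool_pos: [0.557, 0.1255, 0.0272]
tool_rot: [-3.139, -0.001, 0.001]
contact_force: [-5.7, 2.2, 6.3]
opening: 0.0162
```

>>> step_arm(
  increments="0 0.04 0 0 0 0; 0 0.04 0 0 0 0; 0 0 0 0 0 0; 0 0 0 0 0 0",
)

```text
t: 61.72
tool_pos: [0.557, 0.1242, 0.0272]
tool_rot: [-3.138, -0.001, 0.001]
contact_force: [-6.1, 4.1, 6.2]
opening: 0.0162
```

>>> step_arm(
  increments="0 0.04 0 0 0 0; 0 0.02 0 0 0 0; 0 0 0 0 0 0; 0 0 0 0 0 0",
)

```text
t: 62.05
tool_pos: [0.5571, 0.1229, 0.0272]
tool_rot: [-3.137, -0.001, 0.0]
contact_force: [-4.4, 3.9, 5.5]
opening: 0.0164
```

>>> step_arm(
  increments="0 0.03 0 0 0 0; 0 0.03 0 0 0 0; 0 0 0 0 0 0; 0 0 0 0 0 0",
)

```text
t: 62.38
tool_pos: [0.557, 0.123, 0.0273]
tool_rot: [-3.134, -0.001, 0.0]
contact_force: [-5.0, 9.6, 5.4]
opening: 0.0162
```

>>> step_arm(
  increments="0 0.03 0 0 0 0; 0 0.02 0 0 0 0; 0 0 0 0 0 0; 0 0 0 0 0 0",
)

```text
t: 62.72
tool_pos: [0.557, 0.123, 0.0272]
tool_rot: [-3.132, -0.001, -0.0]
contact_force: [-4.8, 14.0, 5.0]
opening: 0.0162
```

Firmly seated: the force rises with no further travel. Release and lift off.

>>> step_arm(
  increments="0 0 0 0 0 0; 0 0 0 0 0 0; 0 0 0 0 0 0; 0 0 0 0 0 0; 0 0 -0.3 0 0 0; 0 0 -0.8 0 0 0; 0 0 -1 0 0 0; 0 0 -1 0 0 0; 0 0 -1 0 0 0; 0 0 -1 0 0 0; 0 0 -1 0 0 0; 0 0 0 0 0 0",
  fingers=0,
)

```text
t: 63.72
tool_pos: [0.5608, 0.1181, 0.1853]
tool_rot: [-3.14, 0.0, -0.018]
contact_force: [1.9, 0.3, 1.0]
opening: 0.0426
```

>>> step_arm(
  increments="0 0.8 0 0 0 0; 0 0.8 0 0 0 0; 0 0.8 0 0 0 0; 0 0.8 0 0 0 0; 0 0 0 0 0 0; 0 0 0 0 0 0; 0 0 0 0 0 0",
)

```text
t: 64.3
tool_pos: [0.557, 0.0384, 0.1775]
tool_rot: [-3.14, 0.0, 0.0]
contact_force: [0.1, -0.1, -0.1]
opening: 0.0426
```

Run:
```python
from h import *
tri("34",{"wrist":(64,0,384),"scene":(240,150,110),"side":(160,90,150)})
a=cv2.resize(load("wr34")["px"][0:200,120:320],(400,400),interpolation=cv2.INTER_CUBIC)
b=cv2.resize(load("sc34")["px"][165:275,245:355],(400,400),interpolation=cv2.INTER_CUBIC)
cv2.imwrite("pics/z34.png",np.hstack([a,b]))
cv2.imwrite("pics/sc34b.png",cv2.resize(load("sc34")["px"],(768,576)))
```

```text
64.45 [0.5571 0.0389 0.1776] [[1.0, 0.001, -0.0], [0.001, -1.0, 0.001], [-0.0, -0.001, -1.0]] [-0.8  1.1  0. ] 0.0427 [-0.06 -0.09  1.79  0.    1.45 -0.07]
```

View pics/z34.png

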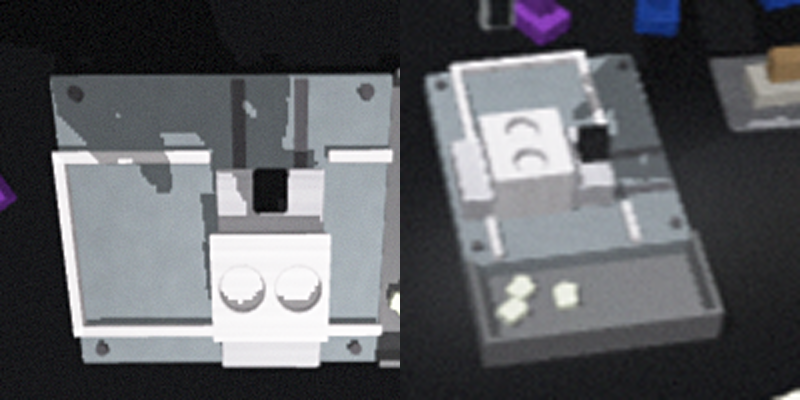

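View pics/sc34b.png

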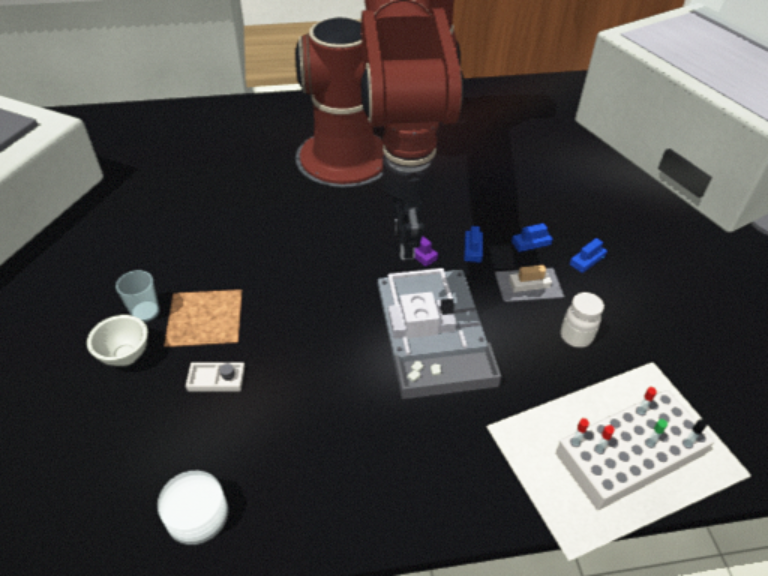

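Run:
```python
from h import *
def grip(f):
    d=load(f);hsv=cv2.cvtColor(d["px"],cv2.COLOR_BGR2HSV)
    m=((hsv[...,0]>8)&(hsv[...,0]<28)&(hsv[...,1]>70)&(hsv[...,2]>80)).astype(np.uint8)
    x0,y0,x1,y1=(325,165,380,205) if f[:2]=="sc" else (165,120,215,165)
    c=np.argwhere(m[y0:y1,x0:x1]).mean(0)[::-1]+[x0,y0];return c.round(2),onz(d,*c,.038).round(4)
for f in("sc22","sc34","si22","si34"): print(f,*grip(f))
ims=[cv2.resize(load(f)["px"][y:y+60,x:x+60],(390,390),interpolation=cv2.INTER_CUBIC) for f,x,y in(("sc34",325,160),("si34",160,115))]
cv2.imwrite("pics/z35.png",np.hstack(ims))
ims=[cv2.resize(load(f)["px"][y:y+60,x:x+60],(390,390),interpolation=cv2.INTER_CUBIC) for f,x,y in(("sc34",255,170),("si34",230,130))]
cv2.imwrite("pics/z36.png",np.hstack(ims))
```

```text
sc22 [354.31 181.32] [0.4772 0.3112 0.038 ]
sc34 [354.28 181.54] [0.4781 0.3108 0.038 ]
si22 [186.79 139.62] [0.4687 0.3079 0.038 ]
si34 [186.74 139.65] [0.4685 0.3078 0.038 ]
```

View pics/z35.png

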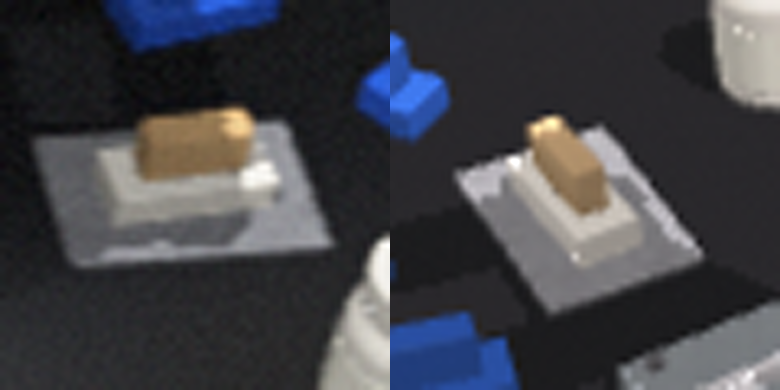

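View pics/z36.png

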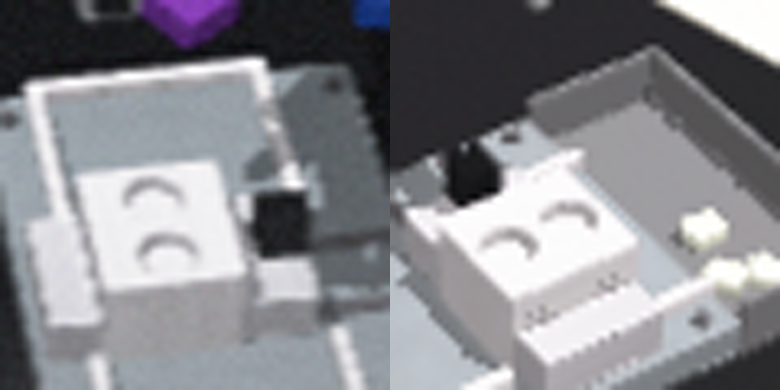

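```bash
python3 -c "
from h import *
print(ctrl.get_obs()['contact_force'],ctrl.finish_job())"
```

```text
the job is handed in; nothing more can be done
[-0.78022393  1.10466729  0.01491791] None
```

The whole job was done in the order asked and handed in at about 64 s. The final pictures show every part in place.

- **Dust cap:** there was only one. It stands upright in the tray's +y pocket.
- **Jaw and block:** I slid the jaw open and set the block aside on the cork mat.
- **Chips:** there were three. One wipe put all of them in the trough, and the bed is clear.
- **Scraper:** it stands within about 2 mm of the pad's middle, and it had not moved when I checked again at the end.
- **Block back on the bed:** it lies on its side with the large wells straight up, centred along the jaws to within about 1 mm. I pushed the jaw against it until the force rose to 14 N with no more movement.
- **Mortar, jar and beaker:** I did not touch them.

**Checks that disagreed:**
- The fingertips sit about 30 mm farther back than the stated tool point, so the first try at the cap closed on nothing. Nothing was disturbed, and I corrected for it from then on.
- The fourth joint came near its limit (−0.99 of −1.02 rad) during the tilted grasp of the block. I reduced the tilt before going on.
- A rough check of the held block from the scene camera alone was about 10 mm off in x and 13 mm in z. I trusted the wrist view and the contact forces instead.

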